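# Press the backing hammer home in its foam-lined kit case and shut the lid

### The arm

A 7-joint arm with a two-finger parallel gripper is mounted at the origin on a cart in front of the work surface, level with it; the furniture and walls round the work are solid. World frame = base frame: x ahead of the robot, y to its left, z up, the work surface at z = 0. Lengths are in m, angles in rad, forces in N, time in s.
With the tool pointing down it reaches from about 0.4 to 0.875 m from the base axis. Payload 6.5 kg.
Tool frame: the origin (TCP) lies at the very end of the fingers, on their centre line; the grasp point (between the pads) lies 19 mm behind it (robot.grip_depth is the distance from the TCP to the grasp point, in m); y points along the fingers, x is the direction in which the jaws open and shut, and the axes are right-handed (so a half turn about y gives the same grasp; the last joint's range is limited). The gripper opens to 88 mm and grips with 3 to 60 N. Pads are 18 mm wide; open, the fingers measure 123 mm over their backs; the gripper's body (75 mm by 187 mm) begins 45 mm behind the grasp point.
Start: joints at [-1.182, 0.536, -0.004, 1.538, 0.003, 1.067, -0.071], TCP at [0.286, 0.584, 0.209] pointing down, gripper open.
Joint ranges: [-2.7, 2.7], [-0.37, 2.16], [-1.27, 1.26], [0.24, 2.4], [-1.31, 4.45], [0.19, 1.91], [-2.76, 2.76]. Speed limits (rad/s): [2.39, 2.39, 3.14, 3.14, 3.14, 3.14, 3.14].

### API

Orientations are given as a unit quaternion [w, x, y, z].
In Python, from rig import robot gives the robot as it stands.
- The arm moves only by the tool drive_tool, never from a script. Its argument "deltas" is text: rows parted by semicolons, each of 7 numbers parted by spaces: the turn, a rotation vector about the tool's x, y, z in degrees, then the shift along the tool's x, y, z in mm, then the finger opening in mm, from 0 to 88.1. In form: rx ry rz tx ty tz claw; .... A call has 1 to 10 rows; each row shifts and turns the commanded pose from where the row before left it, along the tool's axes as they then stand; what a row does not reach is not made up. A row lasts 1/10 s, in which the tool goes at most 50 mm and 8.59 degrees, less where a joint would pass 70% of its speed; a pose out of reach is approached as far as the arm can. A call is refused whole if a number of a shift passes 50 or a number of a turn 8.59, either way. A call with a gripper value outside its range is refused whole. The fingers move at their own pace and stop on an object; "grip_force" is the grip in N (left out, the last holds). Time passes only in rows, so rows that do not move let the fingers close. It gives the time, the measured TCP pose, the force and the opening at its end, in the units of the state.
- robot.state(): the state, without advancing time (a new reading comes with each control period).
- robot.read_camera(name): name is "side" or "top" or "wrist"; returns the picture (480x640x3 uint8, red, green, blue); there is no depth.
- robot.camera_model(name): a dict with "fx", "fy", "cx", "cy" (pixels), "cam_to_world" (4x4, takes a point from camera to world coordinates); the wrist camera has in their place "mount" (4x4, takes a point from camera to tool coordinates, whose origin is the TCP and whose axes are the tool frame's). Camera axes: x right, y down, z forward; pixel columns grow to the right and rows downward; lengths in m; the calibration is good to about 2 mm. A picture is of the moment at which its call begins: read the wrist's pose just before it. camera_model takes no time and is no camera call.
- robot.sign_off(): hands the job in, once; it reports no verdict.
Trained networks look in the newest picture that a camera, given by its name, has taken for a name from the list of things; names that differ only in an ending like _2 or _b are one class to them, and where a whole thing is asked for, a point or a joint stands for the part that bears it (a point fixed in the world has none). Each returns a list of dicts, best first, with "conf" (0 to 1); they miss things now and then, are a little off and sometimes report something else, mostly with a low value. They report only what shows in the picture. A call takes as long as a camera call.
- robot.look_for(camera, thing): "extent" ([centre column, centre row, width, height] in pixels, round what is visible of it).
- robot.silhouettes(camera, thing): "region" (480x640 bool, what is visible of it) and "extent" ([centre column, centre row, width, height] in pixels, round what is visible of it).
- robot.spot_point(camera, thing): "uv" ([column, row] in pixels: a listed point, or the origin of a listed thing).
The state is a dict: "time_s": time; "q": joint angles; "joint_velocities": joint speeds; "effort": joint torques, N m; "eef_pos": TCP position; "eef_rot": TCP orientation; "force": force on the tool from outside, world axes, zero at the start; "ft_torque": the same for the moment, N m; "opening": finger opening in m.
Only numpy, scipy, OpenCV 4.12 (cv2) and the standard library are available. Lean on these libraries where they do the work, as an engineer would, in place of code of your own. Each camera call takes 0.05 s, during which the arm holds its last target.

### The job

Put the backing hammer away in its kit case: lay it the right way round in the hammer-shaped foam pocket and press it down, head and handle, until it sits fully home on the pocket's floor. Then close the case's lid completely. Lower the hammer rather than dropping it, and leave the glue pot, the thread spool and the loose glue brush where they are.

Things in the scene. Friction and masses are not known exactly. Their poses are not given: they have to be found in the camera images.
- backing_hammer: loose bookbinder's hammer lying flat on the bench, 82 x 202 x 28 mm, 0.38 kg. Origin: middle of its outline, on its underside, z up. Round wooden handle along its y axis (axis at x +6, z +14 mm) from the head, y -73 mm, 17 mm thick, to the butt, y +101 mm; thickest, 25 mm, at y +71. At y -35, near its centre of mass, it is 19 mm thick. The head lies across the -y end
- kit_case: open wooden kit case standing on the bench, does not shift: 168 (x) x 246 (y) mm, walls 42 mm high, filled with dark foam, surface 36 mm above the underside. Origin: centre of its underside; x points to the hinged side, y along its length. The half towards -x has the hammer pocket; in the other half a bone folder and a pencil already sit in shallow pockets and are fixed there
- pocket (a point): point on the hammer pocket's floor where the hammer's origin belongs, axes parallel to the case's; at (-24, 0, +10) mm in the case's frame. The pocket is 26 mm deep, chamfered 3.5 mm at the mouth, with 2 to 3 mm play round the hammer. Head part: case y -103 to -71 mm, x -67 to +19; handle channel x -32 to -4, up to y +104; finger scoop, same depth, x -55 to +19, y -55 to -15
- hammer_head (a point): middle of the top of the steel head, at (0, -87, +28) mm in the hammer's frame. The head is 28 mm high, y -101 to -73 mm, from its round face (x -41 mm, 28 mm across) to its peen (x +41 mm). With the hammer home this point is 38 mm above the case's underside, 2 mm above the foam
- hammer_butt (a point): top of the handle near its thick butt end, at (+6, +75, +26.6) mm in the hammer's frame; with the hammer home it is about 35 mm above the case's underside, 1 mm below the foam's surface
- kit_lid (a joint): opening angle of the case's lid, rad: 0 shut, up to 2.0 open. Stiff hinge: the lid stays where it is left and must be moved all the way, 2 to 4 N at its free edge. It is a wooden board 246 mm wide and 10 mm thick, reaching 172 mm from the hinge line; shut, its underside is 42.5 mm and its top 52.5 mm above the case's underside
- lid_hinge (a point): middle of the lid's hinge line, at (+84, 0, +42.5) mm in the case's frame; the line runs along the case's y axis. At angle a, a point of the lid's underside d from the hinge is at case x = 84 - d cos a, z = 42.5 + d sin a
- lid_edge (a point): middle of the lid's free edge, 172 mm from the hinge, half way through its thickness
- glue_pot: stoneware paste pot, 72 mm wide, 65 mm high, bystander; origin at the centre of its underside
- thread_spool_1: wooden spool with white thread, 42 mm wide, 52 mm high, bystander; origin at the centre of its underside
- glue_brush_1: round glue brush lying on the bench on the other side of the case from the hammer, 28 x 215 x 28 mm, bystander; origin at the middle of its underside, length along its y axis
- pocket_nubs (a point): middle between the two springy foam nubs beside the handle channel, at (-18, +72, +25) mm in the case's frame; three more bulge from the long walls of the head part. They hold the hammer up: by its own weight the head stays about 17 mm and the butt about 10 mm above home. Pressed from above, each end passes its nubs at about 11 to 15 N and then stays down

How it is judged:
On the way:
1. the hammer is pressed home in its pocket, head and handle, while the lid is still open (z of hammer_head in the frame of kit_case below 0.0405 m and z of hammer_butt in the frame of kit_case below 0.0375 m and horizontal distance between backing_hammer and pocket below 0.006 m and angle between the y axis of backing_hammer and the y axis of kit_case, either way round below 0.06 rad and value of joint kit_lid above 0.3 rad), for 0.2 s.
At the end, for the whole second after the job is handed in: The hammer lies at rest in its foam pocket, head end and butt end both within about 2.5 mm of fully home, its origin within 6 mm of the pocket point and its length within 0.06 rad of the case's, and the lid is shut to within 0.04 rad (z of hammer_head in the frame of kit_case below 0.0405 m and z of hammer_butt in the frame of kit_case below 0.0375 m and horizontal distance between backing_hammer and pocket below 0.006 m and angle between the y axis of backing_hammer and the y axis of kit_case, either way round below 0.06 rad and linear speed of backing_hammer below 0.02 m/s and value of joint kit_lid below 0.04 rad); the robot touches nothing.
It fails at once if the hammer is dropped (falls free at over 0.8 m/s) (linear speed of backing_hammer above 0.8 m/s and contact force between the fingers and backing_hammer below 0.01 N).
It fails at once if the glue pot, the thread spool or the loose glue brush is moved more than 40 mm (distance of any of glue_pot, thread_spool_1, glue_brush_1 from where it was at the start of the episode above 0.04 m).
It also fails if it takes over 70 s, if anything falls off the work surface, if the arm or the gripper's body presses on something with over 40 N, if the wrist force passes 120 N, or if a joint passes its speed limit or range.

## Working session

There is one attempt and no reset: what is moved stays moved. The work goes in short steps, Python scripts to look and compute and a tool call to move; the robot and the scene stay as the last step left them, time stands still between calls to the robot, and variables do not carry over. Pictures are saved under pics/ and viewed, and the job is handed in when it is done.

Besides the shell and the picture viewer there is one more tool, called after "Request:" as name(argument=value, ...) on one line, values as JSON. drive_tool: Moves the arm, as the interface text tells. Its arguments: {"type":"object","properties":{"deltas":{"type":"string"},"grip_force":{"type":"number"}},"required":["deltas"]}

```bash
ls -la; mkdir -p pics; python3 - <<'E'
from rig import robot
import cv2, numpy as np
print(robot.state())
for c in ["top","side","wrist"]:
    im=robot.read_camera(c); cv2.imwrite(f"pics/{c}0.png",im[:,:,::-1])
    print(c,robot.camera_model(c))
E
```

```text
total 12
drwxr-xr-x  3 agent agent 4096 Dec  7 02:40 .
drwxr-xr-x 23 root  root  4096 Dec  7 02:40 ..
drwxr-xr-x  2 agent agent 4096 Dec  7 02:40 pics
{'time_s': 0.0, 'q': array([-1.1822184 ,  0.53716154, -0.00443509,  1.53887677,  0.00259826,
        1.06729358, -0.0711955 ]), 'joint_velocities': array([ 4.61005854e-04,  1.79981537e-04, -4.26581079e-05, -5.70776895e-04,
        4.94984446e-04,  8.71185005e-04,  7.48879739e-04]), 'effort': array([-8.26927408e-05, -5.70985329e+01,  9.90838073e-01, -2.51603222e+01,
       -5.62208332e-02,  1.81121315e-02,  1.49524053e-04]), 'eef_pos': array([0.28524685, 0.58332045, 0.20844073]), 'eef_rot': array([-0.59947069,  0.60019449,  0.37393893, -0.37492818]), 'force': array([-0.30145878,  0.86473463, -0.00559713]), 'ft_torque': array([ 0.00731951, -0.02728091, -0.01938085]), 'opening': 0.08793688842306811}
top {'fx': 436.7466881596487, 'fy': 436.7466881596487, 'cx': 320.0109931811017, 'cy': 241.31278704958615, 'cam_to_world': array([[ 0.23989392, -0.94556335,  0.21991103,  0.32969772],
       [-0.9707983 , -0.23336507,  0.05560047, -0.0585643 ],
[... 254 characters left out ...]
([[ 0.99356009, -0.04715141,  0.10302953,  0.3530737 ],
       [-0.11288542, -0.33361417,  0.93592653, -1.66070854],
       [-0.00975815, -0.94152978, -0.33678844,  0.66469003],
       [ 0.        ,  0.        ,  0.        ,  1.        ]])}
wrist {'fx': 411.87029266293246, 'fy': 411.87029266293246, 'cx': 314.079715930135, 'cy': 245.33954242032146, 'mount': array([[ 9.99999928e-01, -2.45364288e-04, -2.90228910e-04,
         2.99695301e-04],
       [ 2.14418619e-04, -2.66268300e-01,  9.63898930e-01,
        -1.75428708e-01],
       [-3.13785133e-04, -9.63898922e-01, -2.66268228e-01,
         6.88436635e-02],
       [ 0.00000000e+00,  0.00000000e+00,  0.00000000e+00,
         1.00000000e+00]])}
```

View pics/top0.png

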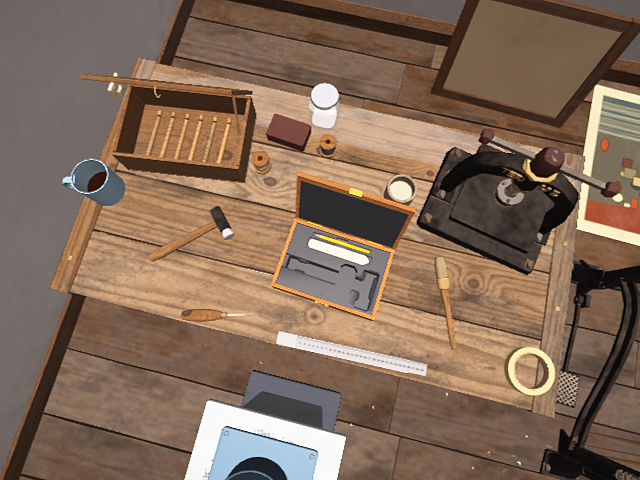

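View pics/side0.png

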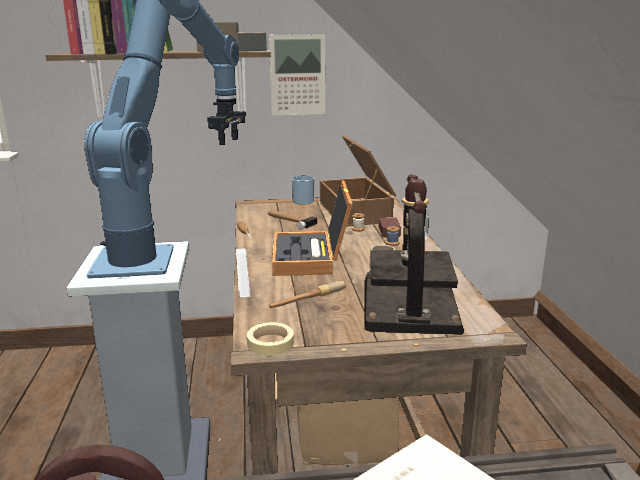

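View pics/wrist0.png

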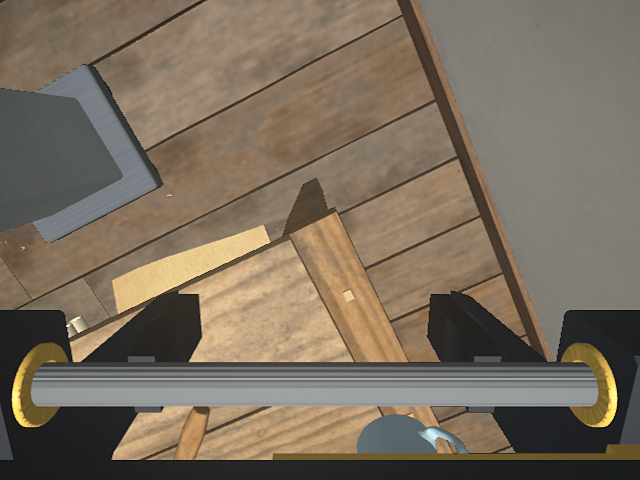

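```bash
cat > h.py <<'E'
import numpy as np, cv2
from rig import robot
from scipy.spatial.transform import Rotation as R
def rot(q): return R.from_quat([q[1],q[2],q[3],q[0]]).as_matrix()
def tcp(s=None):
    s=s or robot.state(); T=np.eye(4); T[:3,:3]=rot(s['eef_rot']); T[:3,3]=s['eef_pos']; return T
def cam(c):
    m=robot.camera_model(c); K=(m['fx'],m['fy'],m['cx'],m['cy'])
    T=m['cam_to_world'] if 'cam_to_world' in m else tcp()@m['mount']
    return K,T
def bp(ct,uv,z):
    K,T=ct; d=T[:3,:3]@np.array([(uv[0]-K[2])/K[0],(uv[1]-K[3])/K[1],1.]); p=T[:3,3]
    return p+d*(z-p[2])/d[2]
def proj(ct,P):
    K,T=ct; P=np.atleast_2d(P); q=(P-T[:3,3])@T[:3,:3]
    return np.c_[K[0]*q[:,0]/q[:,2]+K[2],K[1]*q[:,1]/q[:,2]+K[3]]
E
python3 - <<'E'
from h import *
im=robot.read_camera("top"); ct=cam("top")
cv2.imwrite("pics/t1.png",cv2.resize(im[180:340,120:420,::-1],None,fx=2.6,fy=2.6,interpolation=cv2.INTER_CUBIC))
Z={'backing_hammer':0,'hammer_head':.028,'hammer_butt':.0266,'kit_case':0,'pocket':.01,'lid_hinge':.0425,'pocket_nubs':.025,'glue_pot':0,'thread_spool_1':0,'glue_brush_1':0,'lid_edge':.2}
for n,z in Z.items():
    r=robot.spot_point("top",n)
    for d in r[:2]: print(n,d['conf'],d['uv'],bp(ct,d['uv'],z).round(4))
print(tcp().round(3))
E
```

```text
backing_hammer 0.68 [189.3, 242.2] [0.4846 0.3077 0.    ]
hammer_head 0.64 [219.8, 226.5] [0.5344 0.239  0.028 ]
hammer_butt 0.83 [158.3, 255.5] [0.4326 0.3591 0.0266]
hammer_butt 0.59 [188.2, 243.9] [0.476  0.2995 0.0266]
kit_case 0.77 [333.3, 272.2] [ 0.4968 -0.0486  0.    ]
pocket 0.61 [330.3, 281.3] [ 0.4725 -0.0469  0.01  ]
pocket 0.18 [340.2, 233.4] [ 0.5912 -0.0428  0.01  ]
lid_hinge 0.9 [344.6, 234.1] [ 0.5837 -0.0537  0.0425]
pocket_nubs 0.56 [301.0, 267.4] [0.4857 0.027  0.025 ]
glue_pot 0.72 [397.1, 195.5] [ 0.7222 -0.1577  0.    ]
thread_spool_1 0.83 [260.7, 167.3] [0.7132 0.1919 0.    ]
thread_spool_1 0.33 [301.1, 265.3] [0.4946 0.0302 0.    ]
glue_brush_1 0.74 [444.5, 305.1] [ 0.4836 -0.32    0.    ]
glue_brush_1 0.19 [341.8, 232.8] [ 0.5961 -0.0461  0.    ]
lid_edge 0.69 [357.9, 190.8] [ 0.637 -0.06   0.2  ]
[[ 0.439  0.    -0.898  0.286]
 [ 0.898  0.     0.439  0.584]
 [ 0.    -1.    -0.     0.209]
 [ 0.     0.     0.     1.   ]]
```

View pics/t1.png

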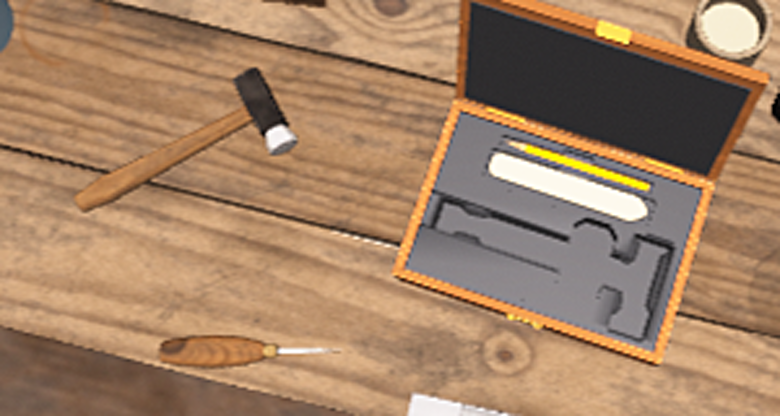

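Request:
drive_tool(deltas="0 0 0 -20 0 -38 88; 0 0 0 -20 0 -38 88; 0 0 0 -20 0 -38 88; 0 0 0 -20 0 -38 88; 0 0 0 -20 0 -38 88; 0 0 0 -20 0 -38 88; 0 0 0 -20 0 -38 88; 0 8 0 -20 0 -35 88; 0 8 0 0 0 0 88; 0 8 0 0 0 0 88")

```text
time_s: 1.75
eef_pos: [0.4868, 0.3063, 0.2095]
eef_rot: [-0.666, 0.666, 0.239, -0.238]
force: [0.5, -0.4, 0.6]
opening: 0.0879
```

Request:
drive_tool(deltas="0 0 0 0 0 0 88; 0 0 0 0 0 0 88; 0 0 0 0 0 0 88")

```text
time_s: 2.05
eef_pos: [0.4855, 0.3083, 0.2094]
eef_rot: [0.664, -0.664, -0.243, 0.243]
force: [0.3, 0.4, 0.1]
opening: 0.0881
```

```bash
python3 - <<'E'
from h import *
ct=cam("wrist");im=robot.read_camera("wrist")
cv2.imwrite("pics/w1.png",im[:,:,::-1])
print(tcp().round(4))
for n,z in {'backing_hammer':0,'hammer_head':.028,'hammer_butt':.0266}.items():
    for d in robot.spot_point("wrist",n)[:2]: print(n,d['conf'],d['uv'],bp(ct,d['uv'],z).round(4))
E
```

```text
[[ 7.649e-01 -0.000e+00 -6.441e-01  4.855e-01]
 [ 6.441e-01  0.000e+00  7.649e-01  3.082e-01]
 [-0.000e+00 -1.000e+00  1.000e-04  2.093e-01]
 [ 0.000e+00  0.000e+00  0.000e+00  1.000e+00]]
backing_hammer 0.93 [314.2, 211.9] [0.4884 0.3049 0.    ]
backing_hammer 0.36 [403.7, 424.1] [0.7166 0.1871 0.    ]
hammer_head 0.55 [322.3, 306.9] [0.549  0.2448 0.028 ]
hammer_butt 0.6 [318.3, 128.8] [0.4423 0.3649 0.0266]
```

View pics/w1.png

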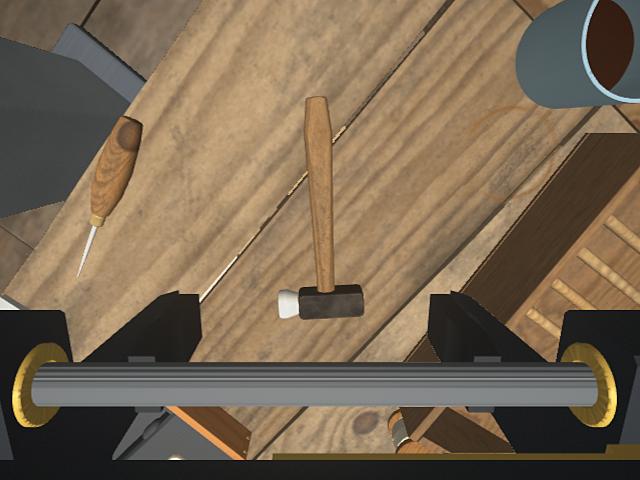

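```bash
python3 - <<'E'
from h import *
ct=cam("wrist")
im=robot.read_camera("wrist")
m=robot.silhouettes("wrist","backing_hammer")[0]['region']
ys,xs=np.where(m); print(xs.min(),xs.max(),ys.min(),ys.max(),m.sum())
# handle rows centre line
L=[];
for r in range(ys.min()+6,270,8):
    c=np.where(m[r])[0]; a=bp(ct,((c.min()+c.max()+1)/2-.0,r+.5),.014); L.append(a[:2]); print(r,c.min(),c.max(), end=' | ')
L=np.array(L); mu=L.mean(0); d=np.linalg.svd(L-mu)[2][0]; d*=np.sign(d@[-1,1])
print("\naxis dir deg",np.degrees(np.arctan2(d[1],d[0]))-90)
th=np.arctan2(d[1],d[0])-np.pi/2
hy=d; hx=np.array([d[1],-d[0]])
butt=bp(ct,((xs[ys==ys.min()]).mean()+.5,ys.min()),.016)[:2]
# head bottom edge (row max) near z~0.028 or 0? 
far=bp(ct,(332,ys.max()+1),.028)[:2]; 
print("butt end y",(butt-mu)@hy,"headend",(far-mu)@hy,"len",(butt-far)@hy)
o=mu+hy*((butt-mu)@hy-.101)-hx*.006; o2=mu+hy*((far-mu)@hy+.101)-hx*.006
print(o,o2,th,np.degrees(th))
hr=range(292,315)
for r in (295,303,310):
  c=np.where(m[r])[0]; a=bp(ct,(c.min(),r+.5),.014)[:2]; b=bp(ct,(c.max()+1,r+.5),.020)[:2]
  print(r,(a-o)@hx,(b-o)@hx)
E
```

```text
279 364 96 318 6785
102 306 327 | 110 306 328 | 118 306 329 | 126 304 330 | 134 305 332 | 142 305 332 | 150 306 332 | 158 306 332 | 166 307 332 | 174 308 332 | 182 309 331 | 190 310 331 | 198 310 332 | 206 311 332 | 214 312 332 | 222 313 333 | 230 314 333 | 238 314 332 | 246 315 332 | 254 315 333 | 262 317 334 | 
axis dir deg 43.235745269062306
butt end y 0.07423965890949769 headend -0.12584825727393995 len 0.20008791618343763
[0.48911931 0.30647214] [0.48780953 0.30786517] 0.7546061094986989 43.235745269062306
295 -0.03919850938192432 0.04026690855973539
303 -0.040824320751070245 0.04101676435838536
310 -0.04140857896257581 0.04179967702643863
```

Request:
drive_tool(deltas="0 0 0 9.4 0 -37.6 60; 0 -3.1 0 0 30 0 60; 0 0 0 0 40 0 60; 0 0 0 0 40 0 60; 0 0 0 0 40 0 60; 0 0 0 0 30 0 60; 0 0 0 0 15 0 60; 0 0 0 0 7 0 60; 0 0 0 0 0 0 60; 0 0 0 0 0 0 60", grip_force=40)

```text
time_s: 3.35
eef_pos: [0.5181, 0.2858, 0.0087]
eef_rot: [0.658, -0.658, -0.26, 0.259]
force: [0.1, 0.6, 0.6]
opening: 0.06
```

```bash
python3 - <<'E'
from h import *
print(tcp().round(4))
im=robot.read_camera("wrist"); cv2.imwrite("pics/w2.png",im[:,:,::-1])
E
```

```text
[[ 7.308e-01  2.000e-03 -6.826e-01  5.181e-01]
 [ 6.826e-01  1.200e-03  7.308e-01  2.858e-01]
 [ 2.300e-03 -1.000e+00 -5.000e-04  8.700e-03]
 [ 0.000e+00  0.000e+00  0.000e+00  1.000e+00]]
```

View pics/w2.png

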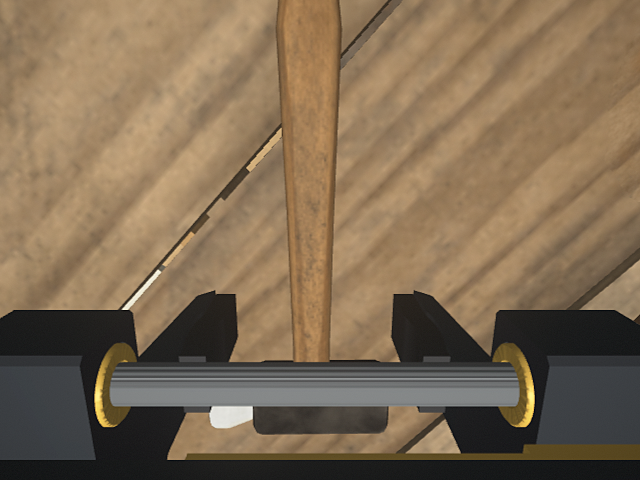

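Request:
drive_tool(deltas="0 0 0 0 4 0 40; 0 0 0 0 0 0 15; 0 0 0 0 0 0 12; 0 0 0 0 0 0 10; 0 0 0 0 0 0 10; 0 0 0 0 0 0 10; 0 0 0 0 0 0 10; 0 0 0 0 0 0 10", grip_force=40)

```text
time_s: 4.2
eef_pos: [0.517, 0.2852, 0.0033]
eef_rot: [-0.658, 0.658, 0.259, -0.259]
force: [-0.4, -0.1, -0.4]
opening: 0.0096
```

```bash
python3 - <<'E'
from h import *
print(tcp().round(4), robot.state()['opening'],robot.state()['force'])
E
```

```text
[[ 0.7308 -0.     -0.6826  0.517 ]
 [ 0.6826 -0.      0.7308  0.2852]
 [-0.     -1.     -0.      0.0033]
 [ 0.      0.      0.      1.    ]] 0.009580608275464229 [-0.40966991 -0.08483816 -0.42189341]
```

```bash
python3 - <<'E'
from h import *
im=robot.read_camera("wrist"); cv2.imwrite("pics/w3.png",im[:,:,::-1])
im=robot.read_camera("top"); cv2.imwrite("pics/t3.png",cv2.resize(im[150:340,120:420,::-1],None,fx=2.6,fy=2.6,interpolation=cv2.INTER_CUBIC))
print(robot.state()['opening'])
E
```

```text
0.01023060206725705
```

View pics/w3.png

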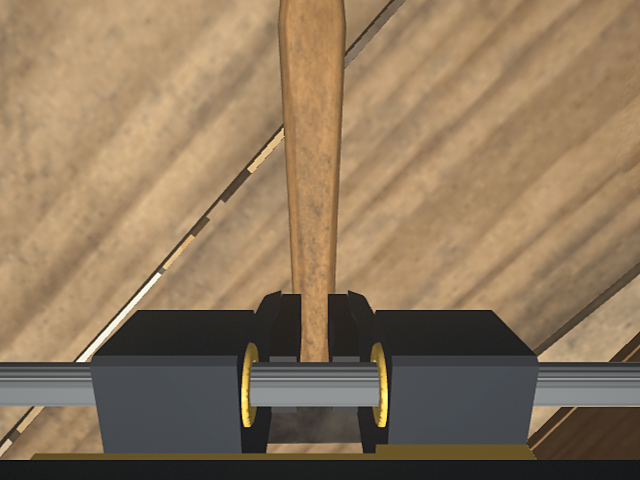

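View pics/t3.png

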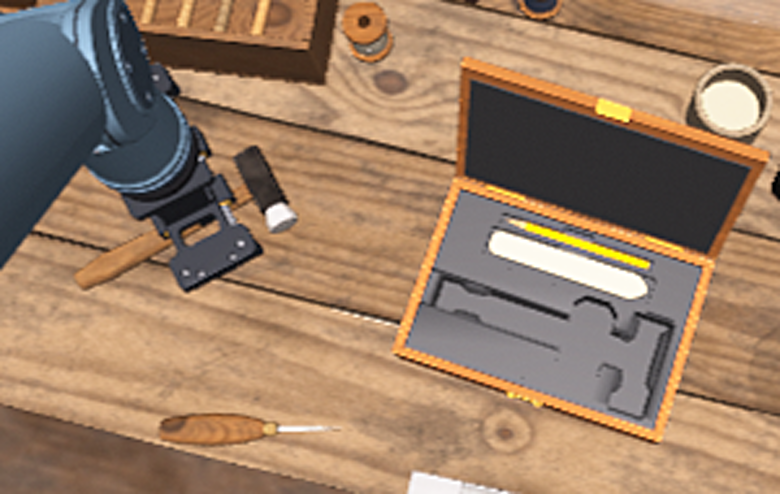

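Request:
drive_tool(deltas="0 0 0 0 0 0 4; 0 0 0 0 0 0 4; 0 0 0 0 0 0 4; 0 0 0 0 0 0 4", grip_force=20)

```text
time_s: 4.7
eef_pos: [0.517, 0.2851, 0.0033]
eef_rot: [-0.658, 0.658, 0.259, -0.259]
force: [-0.3, -0.1, 0.3]
opening: 0.0039
```

```bash
python3 - <<'E'
from h import *
im=robot.read_camera("wrist"); cv2.imwrite("pics/w4.png",im[:,:,::-1])
im=robot.read_camera("side"); cv2.imwrite("pics/s4.png",cv2.resize(im[170:290,230:430,::-1],None,fx=4,fy=4,interpolation=cv2.INTER_CUBIC))
print(robot.state()['opening'],robot.state()['eef_pos'],robot.state()['force'])
E
```

```text
0.0038922956315296455 [0.51698289 0.28516966 0.0033225 ] [-0.20300045 -0.23819511  0.12695512]
```

View pics/w4.png

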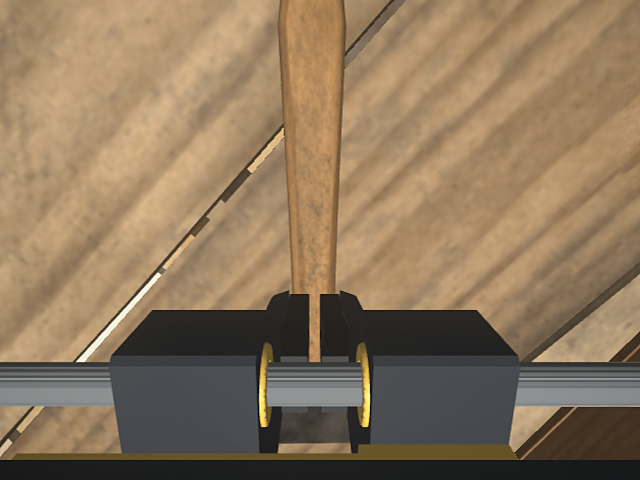

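View pics/s4.png

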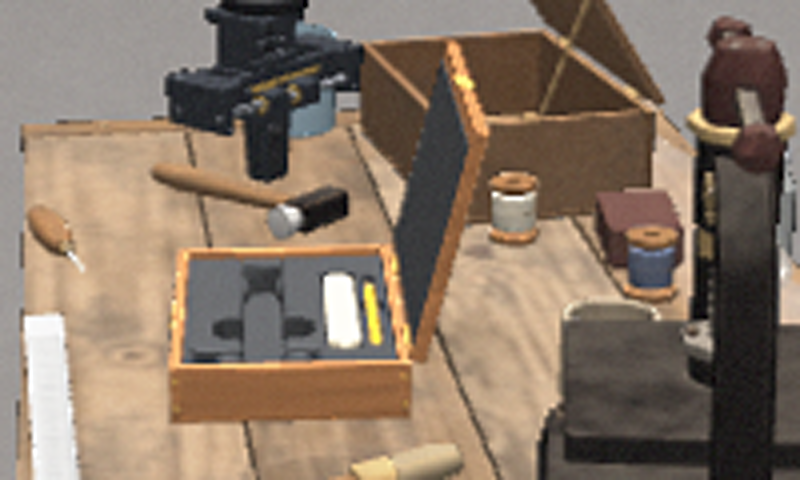

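```bash
python3 - <<'E'
from h import *
ct=cam("side"); f=lambda P:((proj(ct,P)-[230,170])*4).round(0)
p=robot.state()['eef_pos']; o=np.array([.4885,.307,0]);th=.7546
Rz=R.from_euler('z',th).as_matrix()
print("tcp",f(p),"tcp+25mm",f(p+[0,0,.025]),"+60",f(p+[0,0,.06]))
for n,l in dict(head=(0,-.087,.028),butt=(.006,.075,.0266),grasp=(.006,-.035,.014)).items(): print(n,f(o+Rz@np.array(l)))
print(f([.72,.1919,0]), f([.5837,-.0537,.0425]))
ct=cam("top"); f=lambda P:((proj(ct,P)-[120,150])*2.6).round(0)
print("top tcp",f(p),"head",f(o+Rz@np.array((0,-.087,.028))),"butt",f(o+Rz@np.array((.006,.075,.0266))))
E
```

```text
tcp [[266. 208.]] tcp+25mm [[265. 181.]] +60 [[264. 143.]]
head [[305. 194.]]
butt [[174. 159.]]
grasp [[265. 196.]]
[[513. 235.]] [[395. 299.]]
top tcp [[213. 212.]] head [[259. 184.]] butt [[ 96. 263.]]
```

```bash
python3 - <<'E'
from h import *
print(robot.grip_depth)
p=robot.state()['eef_pos']; o=np.array([.4885,.307,0]);th=.7546
Rz=R.from_euler('z',th).as_matrix()
H=lambda *l:o+Rz@np.array(l)
def draw(c,box,s,out):
    im=robot.read_camera(c)[:,:,::-1]; ct=cam(c)
    x0,y0,x1,y1=box; v=cv2.resize(im[y0:y1,x0:x1],None,fx=s,fy=s,interpolation=cv2.INTER_CUBIC)
    def L(pts,col):
        q=((proj(ct,np.array(pts))-[x0,y0]+.5)*s).astype(int); cv2.polylines(v,[q.reshape(-1,1,2)],False,col,1)
    for z in (0,.028): L([H(-.041,-.101,z),H(.041,-.101,z),H(.041,-.073,z),H(-.041,-.073,z),H(-.041,-.101,z)],(0,255,0))
    L([H(.006,-.073,.014),H(.006,.101,.014)],(0,255,0))
    L([p,p+[0,0,.1]],(0,0,255)); L([p-Rz@[.02,0,0],p+Rz@[.02,0,0]],(0,0,255))
    cv2.imwrite(out,v)
draw("side",(250,170,350,250),8,"pics/s5.png")
draw("top",(130,180,280,290),5,"pics/t5.png")
ct=cam("wrist"); a=bp(ct,(312,20),.014); print("y at row20",(Rz.T@(a-o)))
E
```

```text
0.0187
y at row20 [0.005558   0.07223323 0.014     ]
```

View pics/s5.png

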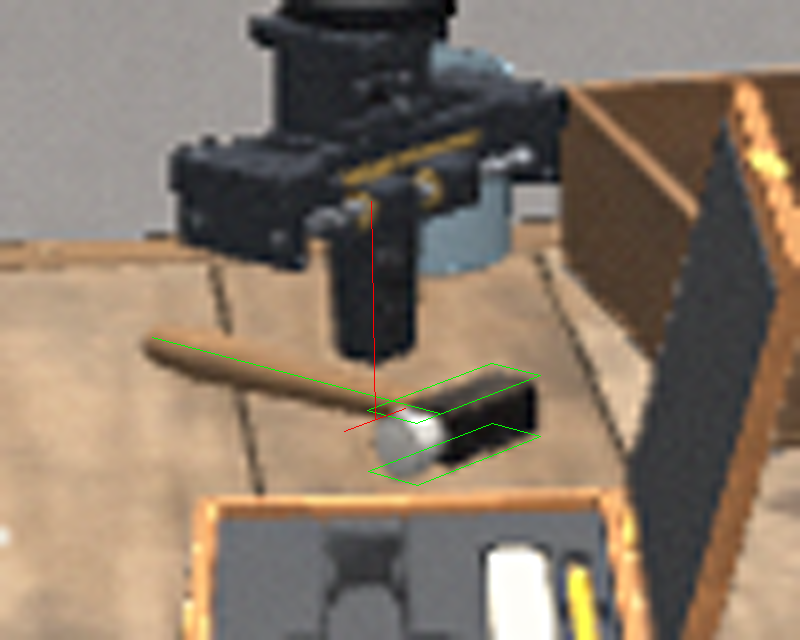

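View pics/t5.png

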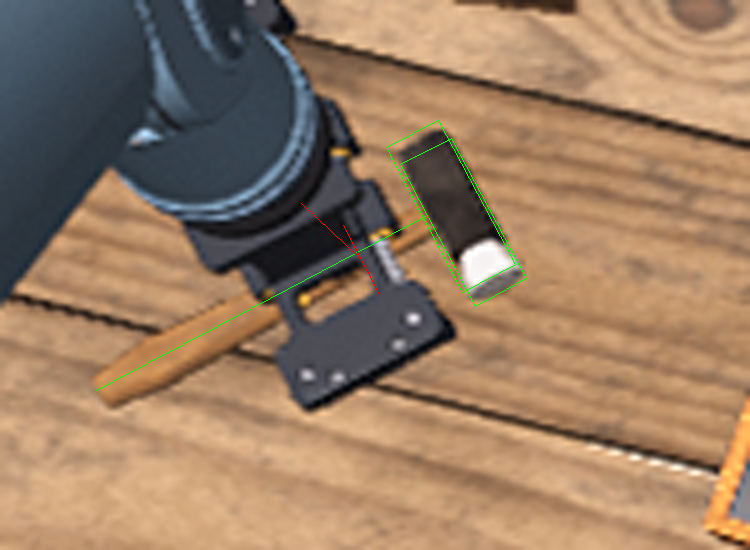

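Request:
drive_tool(deltas="0 0 0 0 -5 0 50; 0 0 0 0 0 0 50; 0 0 0 0 0 0 50; 0 0 0 0 0 0 50; 0 0 0 0 5 0 50; 0 0 0 0 6 0 50; 0 0 0 0 6 0 50; 0 0 0 0 4 0 50; 0 0 0 0 0 0 50; 0 0 0 0 0 0 50", grip_force=40)

```text
time_s: 5.9
eef_pos: [0.517, 0.2851, -0.0129]
eef_rot: [-0.658, 0.658, 0.259, -0.259]
force: [0.3, 0.4, -0.4]
opening: 0.0504
```

Request:
drive_tool(deltas="0 0 0 0 3 0 50; 0 0 0 0 2 0 50; 0 0 0 0 2 0 50; 0 0 0 0 0 0 50; 0 0 0 0 0 0 50")

```text
time_s: 6.4
eef_pos: [0.517, 0.2852, -0.0197]
eef_rot: [-0.658, 0.658, 0.259, -0.259]
force: [0.5, 0.4, 0.8]
opening: 0.05
```

```bash
python3 - <<'E'
from h import *
im=robot.read_camera("wrist"); cv2.imwrite("pics/w6.png",im[:,:,::-1])
im=robot.read_camera("side"); cv2.imwrite("pics/s6.png",cv2.resize(im[170:250,250:350,::-1],None,fx=8,fy=8,interpolation=cv2.INTER_CUBIC))
print(robot.state()['opening'],robot.state()['eef_pos'],robot.state()['force'])
E
```

```text
0.05008317877612212 [ 0.51708216  0.28524059 -0.01958537] [0.71069229 0.34452114 0.39891514]
```

View pics/w6.png

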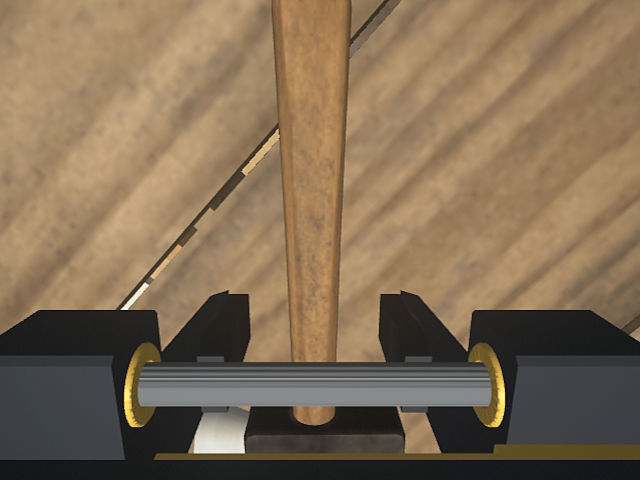

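View pics/s6.png

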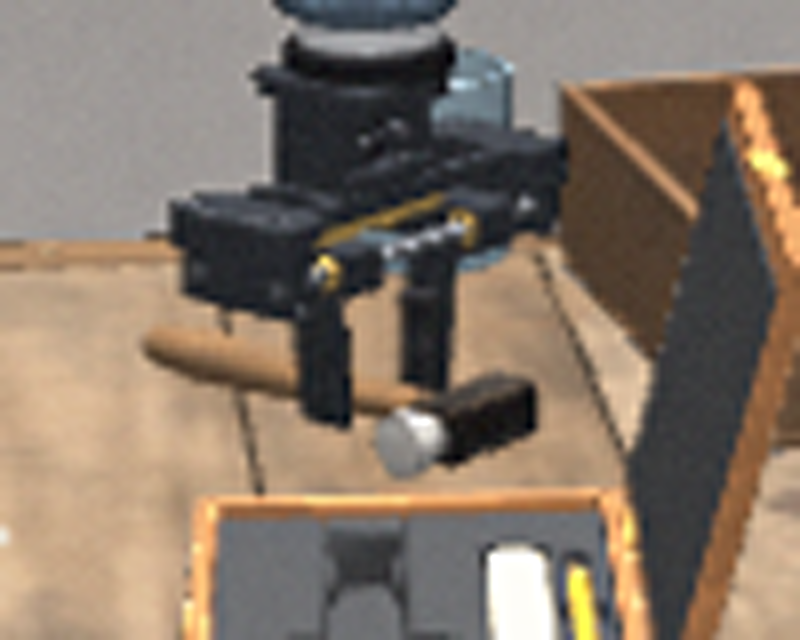

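Request:
drive_tool(deltas="0 0 0 0 2 0 50; 0 0 0 0 1.5 0 50; 0 0 0 0 0 0 50; 0 0 0 0 0 0 50")

```text
time_s: 6.9
eef_pos: [0.517, 0.2851, -0.0232]
eef_rot: [-0.658, 0.658, 0.259, -0.259]
force: [0.5, 0.5, -0.0]
opening: 0.0505
```

Still no contact; a bit lower, then close with the full range commanded so it stops on the handle.

Request:
drive_tool(deltas="0 0 0 0 1 0 50; 0 0 0 0 0 0 40; 0 0 0 0 0 0 20; 0 0 0 0 0 0 5; 0 0 0 0 0 0 5; 0 0 0 0 0 0 5; 0 0 0 0 0 0 5", grip_force=45)

```text
time_s: 7.6
eef_pos: [0.517, 0.2852, -0.0241]
eef_rot: [-0.658, 0.658, 0.259, -0.259]
force: [0.5, -0.1, 0.1]
opening: 0.0181
```

Request:
drive_tool(deltas="0 0 0 0 -5 0 5; 0 0 0 0 -15 0 5; 0 0 0 0 -30 0 5; 0 0 0 0 -40 0 5; 0 0 0 0 -40 0 5; 0 0 0 0 -20 0 5; 0 0 0 0 0 0 5; 0 0 0 0 0 0 5; 0 0 0 0 0 0 5")

```text
time_s: 8.5
eef_pos: [0.5157, 0.2845, 0.1243]
eef_rot: [-0.658, 0.658, 0.258, -0.261]
force: [0.2, -1.4, -4.0]
opening: 0.0184
```

```bash
python3 - <<'E'
from h import *
im=robot.read_camera("wrist"); cv2.imwrite("pics/w7.png",im[:,:,::-1])
im=robot.read_camera("side"); cv2.imwrite("pics/s7.png",cv2.resize(im[140:250,250:390,::-1],None,fx=5.5,fy=5.5,interpolation=cv2.INTER_CUBIC))
s=robot.state(); print(s['opening'],s['eef_pos'],s['force'],s['ft_torque'])
E
```

```text
0.01825480527014857 [0.51589028 0.28454569 0.12419866] [ 0.08851885  0.03720611 -3.78173775] [-0.00481558  0.01660024 -0.08732002]
```

View pics/w7.png

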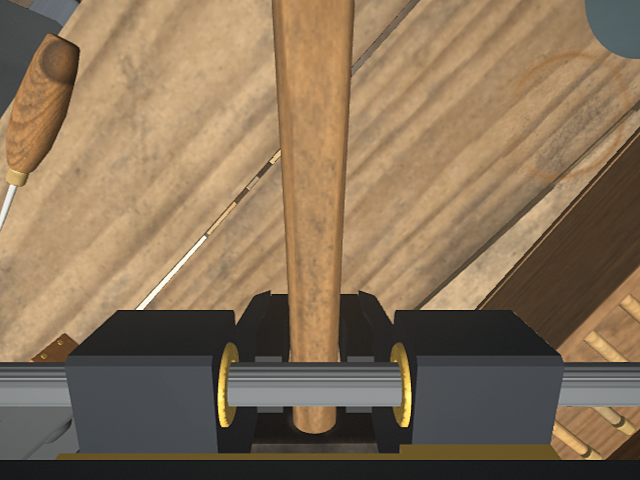

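View pics/s7.png

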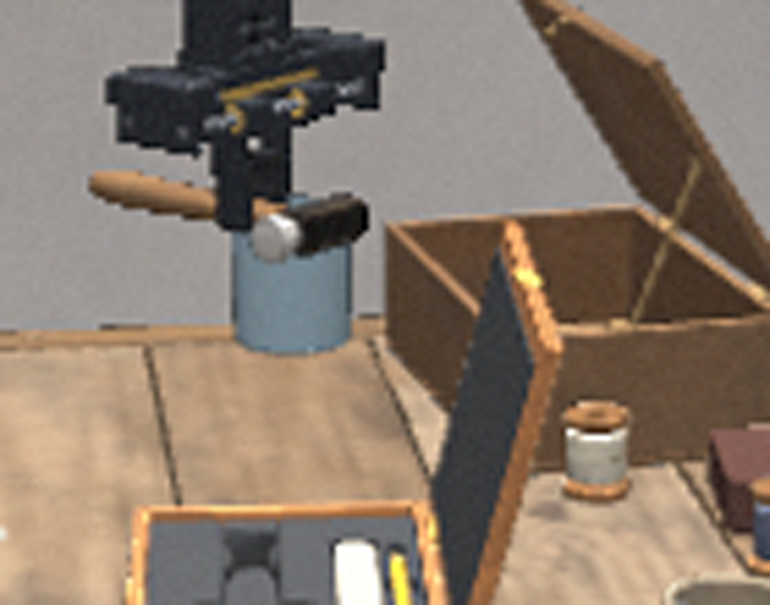

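Request:
drive_tool(deltas="0 0 0 -30 -10 -25 5; 0 0 0 -30 -10 -25 5; 0 0 0 -30 -10 -25 5; 0 0 0 -30 -10 -25 5; 0 0 0 -30 -10 -25 5; 0 0 0 -30 -8 -25 5; 0 0 0 -30 0 -25 5; 0 0 0 -30 0 -25 5; 0 0 0 -27 0 -25 5; 0 0 0 -27 0 -27 5")

```text
time_s: 9.6
eef_pos: [0.4731, -0.1009, 0.1831]
eef_rot: [0.658, -0.658, -0.259, 0.26]
force: [0.7, 0.4, -3.4]
opening: 0.0181
```

Request:
drive_tool(deltas="0 8 0 0 0 0 5; 0 8 0 0 0 0 5; 0 8 0 0 0 0 5; 0 8 0 0 0 0 5; 0 8 0 0 0 0 5; 0 8 0 0 0 0 5; 0 0 0 0 0 0 5; 0 0 0 0 0 0 5; 0 0 0 0 0 0 5")

```text
time_s: 10.5
eef_pos: [0.474, -0.0996, 0.1835]
eef_rot: [-0.706, 0.707, -0.03, 0.029]
force: [0.0, -0.2, -2.8]
opening: 0.0178
```

```bash
python3 - <<'E'
from h import *
ct=cam("wrist"); im=robot.read_camera("wrist"); cv2.imwrite("pics/w8.png",im[:,:,::-1])
print(tcp().round(4), robot.state()['opening'])
for n,z in {'kit_case':0,'pocket':.01,'lid_hinge':.0425,'pocket_nubs':.025,'hammer_butt':.2,'hammer_head':.2}.items():
    for d in robot.spot_point("wrist",n)[:2]: print(n,d['conf'],d['uv'],bp(ct,d['uv'],z).round(4))
E
```

```text
[[ 9.964e-01 -4.000e-04  8.420e-02  4.740e-01]
 [-8.420e-02  0.000e+00  9.964e-01 -9.970e-02]
 [-4.000e-04 -1.000e+00 -0.000e+00  1.836e-01]
 [ 0.000e+00  0.000e+00  0.000e+00  1.000e+00]] 0.017719494230587666
kit_case 0.87 [342.5, 147.9] [ 0.502  -0.0465  0.    ]
lid_hinge 0.64 [457.2, 148.5] [ 0.5848 -0.0523  0.0425]
```

View pics/w8.png

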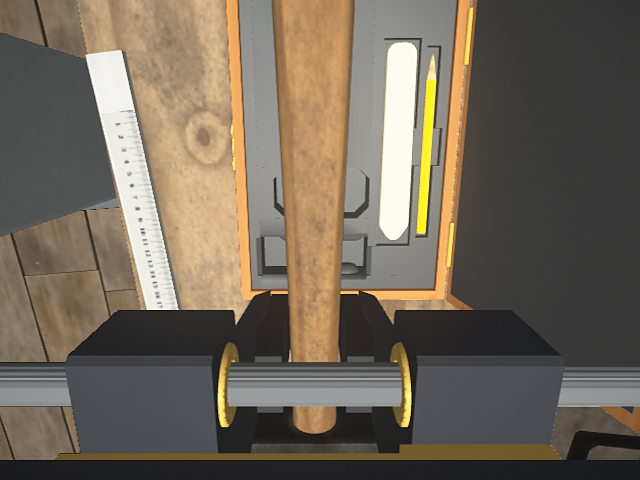

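```bash
cat > casefit.py <<'E'
from h import *
def run(im,ct,rows=(10,285),out=None,lw=(200,275),rw=(430,500)):
    hsv=cv2.cvtColor(im,cv2.COLOR_RGB2HSV); m=cv2.inRange(hsv,(5,130,120),(22,255,255))
    cv2.imwrite(out or "pics/m.png",m)
    E={'Lo':[], 'Li':[], 'Ri':[], 'Ro':[]}
    for r in range(rows[0],rows[1],5):
        for (a,b),(k0,k1) in ((lw,('Lo','Li')),(rw,('Ri','Ro'))):
            c=np.where(m[r,a:b])[0]
            if len(c)<3: continue
            E[k0].append(bp(ct,(a+c.min(),r+.5),.042)[:2]); E[k1].append(bp(ct,(a+c.max()+1,r+.5),.042)[:2])
    for k,v in E.items():
        v=np.array(v); 
        if len(v)<5: continue
        l=cv2.fitLine(v.astype(np.float32),cv2.DIST_HUBER,0,.0005,.0005).ravel(); d=l[:2]*np.sign(l[1])
        n=np.array([d[1],-d[0]]); print(k,'yaw',np.degrees(np.arctan2(-d[0],d[1])).round(2),'pt',l[2:].round(4),'off',round(float(n@l[2:]),4),'res',np.abs((v-l[2:])@n).mean().round(5))
    return E
E
python3 - <<'E'
from casefit import *
ct=cam("wrist"); im=robot.read_camera("wrist")
run(im,ct)
hsv=cv2.cvtColor(im,cv2.COLOR_RGB2HSV); m=cv2.inRange(hsv,(5,130,120),(22,255,255))
for c in (260,270,360,390,410,430):
    r=np.where(m[280:312,c])[0]+280
    if len(r): print(c,r.min(),r.max()+1,bp(ct,(c+.5,r.min()),.042)[:2].round(4),bp(ct,(c+.5,r.max()+1),.042)[:2].round(4))
cv2.imwrite("pics/w8z.png",cv2.resize(im[150:310,220:480,::-1],None,fx=3,fy=3,interpolation=cv2.INTER_CUBIC))
E
```

```text
Lo yaw -4.58 pt [ 0.4177 -0.0432] off 0.4198 res 0.00029
Li yaw -4.52 pt [ 0.4268 -0.0322] off 0.428 res 0.00019
Ri yaw -4.69 pt [ 0.5769 -0.0514] off 0.5791 res 0.00024
Ro yaw -4.65 pt [ 0.5896 -0.0538] off 0.592 res 0.00018
260 290 294 [ 0.4247 -0.1529] [ 0.4243 -0.1564]
270 289 296 [ 0.433  -0.1527] [ 0.4323 -0.1588]
360 288 290 [ 0.5069 -0.1582] [ 0.5068 -0.1599]
390 290 299 [ 0.5314 -0.162 ] [ 0.5311 -0.17  ]
410 289 299 [ 0.5479 -0.1626] [ 0.5477 -0.1715]
430 290 299 [ 0.5643 -0.1649] [ 0.5642 -0.1729]
```

View pics/w8z.png

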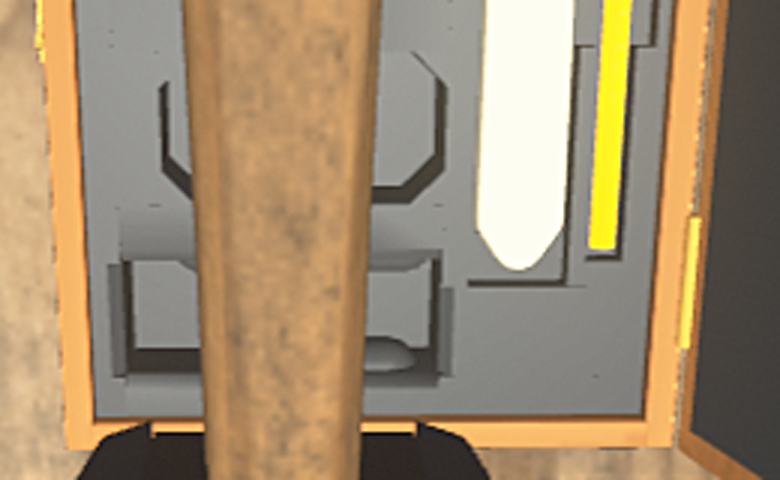

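```bash
python3 - <<'E'
from h import *
ct=cam("wrist"); T=tcp(); im=robot.read_camera("wrist")
m=robot.silhouettes("wrist","backing_hammer"); print([ (d['conf'],d['extent']) for d in m[:2]])
r=m[0]['region']; K,TT=ct
Q=[]
for row in range(5,285,10):
    c=np.where(r[row])[0]
    if len(c)<5: continue
    # handle axis height = underside + .014 ; underside = tcp+.0241
    p=bp(ct,((c.min()+c.max()+1)/2,row+.5),T[2,3]+.0381); q=T[:3,:3].T@(p-T[:3,3]); Q.append((q[2],q[0])); 
Q=np.array(Q); print((Q*1000).round(1)[::4]); f=np.polyfit(Q[:,0],Q[:,1],1); print('yaw of hammer y in tool: x per z',f)
n=np.array([.9968,-.0802]); d=np.array([.0802,.9968]); o=np.array([.5017,-.0444])
cs=lambda u,v,z: ((lambda p:(round(float((p-o)@n)*1000,1),round(float((p-o)@d)*1000,1)))(bp(ct,(u/3+220,v/3+150),z)[:2]))
print('foam head pocket L,R,end', cs(108,320,.036),cs(452,320,.036),cs(250,378,.036),'folder tip',cs(518,270,.036))
print('scoop L,R,bottom',cs(160,110,.036),cs(446,110,.036),cs(395,202,.036))
E
```

```text
[(0.83, [314.1, 229.5, 126.5, 453.6])]
[[ 1.051e+02 -4.000e-01]
 [ 9.420e+01 -4.000e-01]
 [ 8.270e+01 -2.000e-01]
 [ 7.070e+01 -3.000e-01]
 [ 5.810e+01 -1.000e-01]
 [ 4.490e+01 -1.000e-01]
 [ 3.090e+01  1.000e-01]]
yaw of hammer y in tool: x per z [-4.04771699e-03  9.42002133e-05]
foam head pocket L,R,end (-71.4, -87.3) (22.7, -87.9) (-32.7, -104.4) folder tip (40.2, -73.9)
scoop L,R,bottom (-55.3, -30.1) (19.4, -30.5) (6.5, -54.9)
```

Request:
drive_tool(deltas="0 0 0 5.1 0 22.3 5; 0 0 0 0 20 0 5; 0 0 0 0 35 0 5; 0 0 0 0 35 0 5; 0 0 0 0 25 0 5; 0 0 0 0 15 0 5; 0 0 0 0 0 0 5; 0 0 0 0 0 0 5; 0 0 0 0 0 0 5")

```text
time_s: 11.9
eef_pos: [0.4821, -0.078, 0.0548]
eef_rot: [-0.706, 0.706, -0.03, 0.031]
force: [-0.2, -0.9, -3.4]
opening: 0.0183
```

```bash
python3 - <<'E'
from h import *
ct=cam("wrist"); im=robot.read_camera("wrist"); cv2.imwrite("pics/w9.png",im[:,:,::-1])
print(tcp().round(4), robot.state()['opening'],robot.state()['force'])
im=robot.read_camera("side"); cv2.imwrite("pics/s9.png",cv2.resize(im[150:290,240:400,::-1],None,fx=5,fy=5,interpolation=cv2.INTER_CUBIC)[:600])
E
```

```text
[[ 9.963e-01  2.200e-03  8.630e-02  4.822e-01]
 [-8.630e-02 -1.000e-04  9.963e-01 -7.800e-02]
 [ 2.200e-03 -1.000e+00  1.000e-04  5.490e-02]
 [ 0.000e+00  0.000e+00  0.000e+00  1.000e+00]] 0.01815847685753348 [ 1.2078361  -0.78545589 -3.84742032]
```

View pics/w9.png

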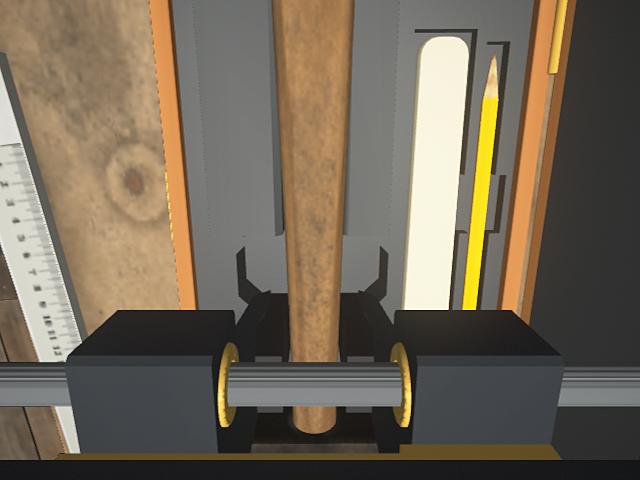

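View pics/s9.png

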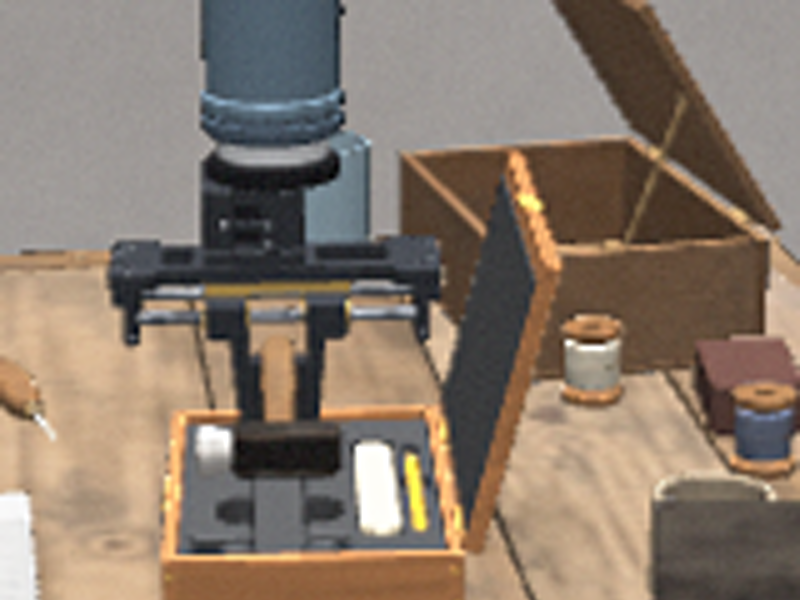

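Request:
drive_tool(deltas="0 0 0 -1 10 0 5; 0 0 0 0 10 0 5; 0 0 0 0 5 0 5; 0 0 0 0 0 0 5; 0 0 0 0 0 0 5; 0 0 0 0 0 0 5")

```text
time_s: 12.6
eef_pos: [0.4804, -0.0779, 0.029]
eef_rot: [-0.706, 0.706, -0.03, 0.031]
force: [-0.2, 0.5, -3.7]
opening: 0.0181
```

```bash
cat > rel.py <<'E'
from h import *
n=np.array([.9968,-.0802]); d=np.array([.0802,.9968]); o=np.array([.5017,-.0444])
def rep():
    s=robot.state(); T=tcp(s); p=T[:2,3]-o
    print('t',s['time_s'],'TCP in case x %.1f y %.1f z %.1f mm'%(p@n*1e3,p@d*1e3,T[2,3]*1e3),'yaw err deg %.2f'%(np.degrees(np.arctan2(T[1,0],T[0,0]))+4.6),'tilt',(np.degrees(T[:2,1])).round(2),'open %.1f'%(s['opening']*1e3),'F',s['force'].round(1),'M',s['ft_torque'].round(2))
E
python3 -c "
from rel import *
rep()
im=robot.read_camera('wrist'); cv2.imwrite('pics/w10.png',im[:,:,::-1])"
```

```text
t 12.6 TCP in case x -18.6 y -35.1 z 29.0 mm yaw err deg -0.36 tilt [ 0.02 -0.  ] open 18.1 F [-0.2  0.5 -3.7] M [-0.1   0.1   0.03]
```

View pics/w10.png

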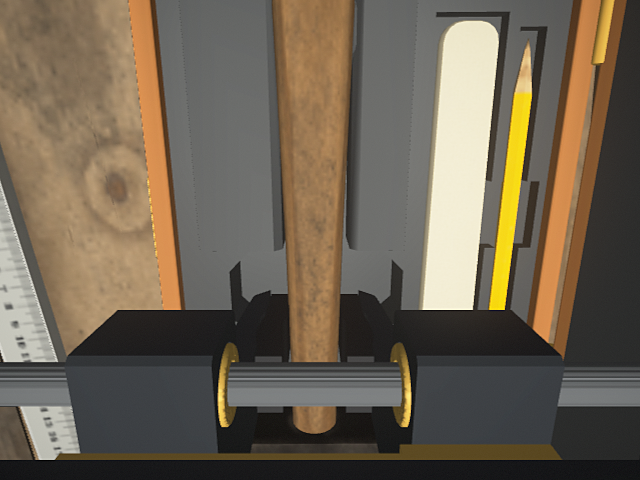

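Request:
drive_tool(deltas="0 0 0 0.5 6 0 5; 0 0 0 0 6 0 5; 0 0 0 0 4 0 5; 0 0 0 0 3 0 5; 0 0 0 0 3 0 5; 0 0 0 0 0 0 5; 0 0 0 0 0 0 5")

```text
time_s: 13.35
eef_pos: [0.4807, -0.0779, 0.0068]
eef_rot: [-0.706, 0.706, -0.031, 0.031]
force: [0.0, -0.3, -3.9]
opening: 0.0179
```

```bash
python3 -c "
from rel import *
rep()
im=robot.read_camera('wrist'); cv2.imwrite('pics/w11.png',im[:,:,::-1])
im=robot.read_camera('side'); cv2.imwrite('pics/s11.png',cv2.resize(im[170:290,240:400,::-1],None,fx=5,fy=5,interpolation=cv2.INTER_CUBIC))"
```

```text
t 13.35 TCP in case x -18.3 y -35.1 z 6.8 mm yaw err deg -0.36 tilt [-0. -0.] open 17.9 F [ 0.  -0.3 -3.9] M [-0.05  0.03  0.  ]
```

View pics/w11.png

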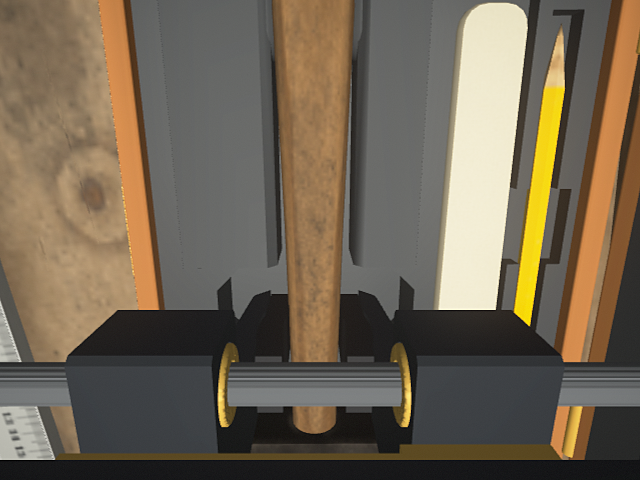

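View pics/s11.png

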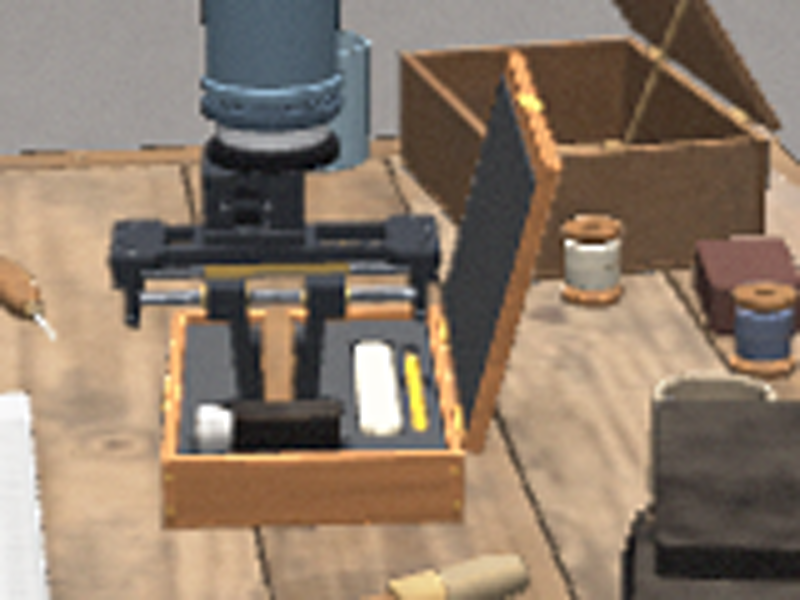

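Request:
drive_tool(deltas="0 0 0 0 3 0 5; 0 0 0 0 2 0 5; 0 0 0 0 0 0 5; 0 0 0 0 0 0 5")

```text
time_s: 13.85
eef_pos: [0.4811, -0.0778, 0.0019]
eef_rot: [0.706, -0.706, 0.03, -0.031]
force: [0.5, 0.6, -0.9]
opening: 0.0184
```

Request:
drive_tool(deltas="0 0 0 0 2 0 5; 0 0 0 0 2 0 5; 0 0 0 0 0 0 5; 0 0 0 0 0 0 5")

```text
time_s: 14.25
eef_pos: [0.4813, -0.0776, -0.0019]
eef_rot: [0.707, -0.706, 0.03, -0.031]
force: [0.5, 0.7, 4.8]
opening: 0.018
```

```bash
python3 -c "
from rel import *
rep()"
```

```text
t 14.25 TCP in case x -17.6 y -34.8 z -1.9 mm yaw err deg -0.33 tilt [0.06 0.01] open 18.0 F [0.5 0.7 4.8] M [ 0.04 -0.16  0.03]
```

Request:
drive_tool(deltas="0 0 0 0 1.5 0 5; 0 0 0 0 1.5 0 5; 0 0 0 0 0 0 5; 0 0 0 0 0 0 5", grip_force=60)

```text
time_s: 14.65
eef_pos: [0.4813, -0.0778, -0.0045]
eef_rot: [0.707, -0.706, 0.03, -0.031]
force: [-1.2, 1.2, 11.1]
opening: 0.0181
```

Request:
drive_tool(deltas="0 0 0 0 1.5 0 5; 0 0 0 0 1.5 0 5; 0 0 0 0 0 0 5; 0 0 0 0 0 0 5")

```text
time_s: 15.05
eef_pos: [0.4813, -0.0779, -0.0075]
eef_rot: [0.707, -0.706, 0.03, -0.031]
force: [-0.2, 1.4, 9.0]
opening: 0.0175
```

```bash
python3 -c "
from rel import *
rep()
im=robot.read_camera('wrist'); cv2.imwrite('pics/w12.png',im[:,:,::-1])
im=robot.read_camera('side'); cv2.imwrite('pics/s12.png',cv2.resize(im[190:290,250:370,::-1],None,fx=6,fy=6,interpolation=cv2.INTER_CUBIC))"
```

```text
t 15.05 TCP in case x -17.6 y -35.0 z -7.5 mm yaw err deg -0.33 tilt [0.07 0.01] open 17.5 F [-0.2  1.4  9. ] M [0.02 0.09 0.2 ]
```

View pics/s12.png

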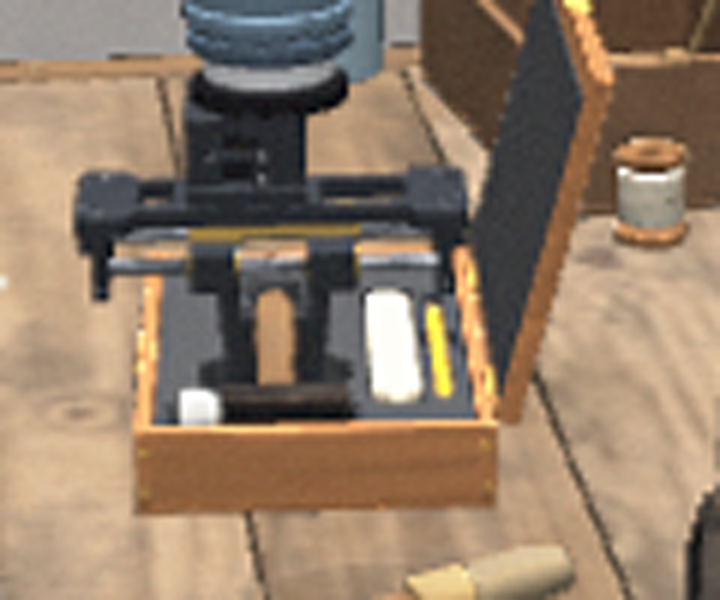

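View pics/w12.png

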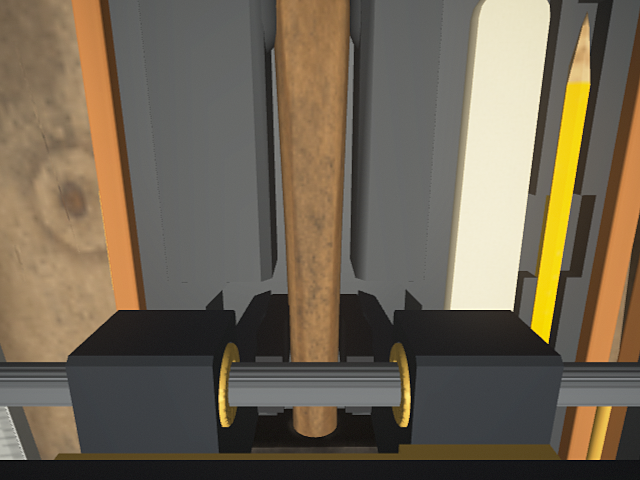

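Request:
drive_tool(deltas="0 0 0 0 1.5 0 5; 0 0 0 0 1.5 0 5; 0 0 0 0 0 0 5; 0 0 0 0 0 0 5")

```text
time_s: 15.55
eef_pos: [0.481, -0.078, -0.0108]
eef_rot: [-0.706, 0.706, -0.03, 0.031]
force: [-0.1, 1.2, 5.8]
opening: 0.0175
```

Request:
drive_tool(deltas="0 0 0 0 1.5 0 5; 0 0 0 0 1.5 0 5; 0 0 0 0 0 0 5; 0 0 0 0 0 0 5")

```text
time_s: 15.95
eef_pos: [0.481, -0.0781, -0.0137]
eef_rot: [-0.706, 0.706, -0.03, 0.031]
force: [-0.4, 0.3, 7.5]
opening: 0.0178
```

```bash
python3 -c "
from rel import *
rep()
im=robot.read_camera('side'); cv2.imwrite('pics/s13.png',cv2.resize(im[190:290,250:370,::-1],None,fx=6,fy=6,interpolation=cv2.INTER_CUBIC))"
```

```text
t 15.95 TCP in case x -18.0 y -35.3 z -13.7 mm yaw err deg -0.36 tilt [ 0.04 -0.01] open 17.8 F [-0.4  0.3  7.5] M [0.14 0.14 0.12]
```

View pics/s13.png

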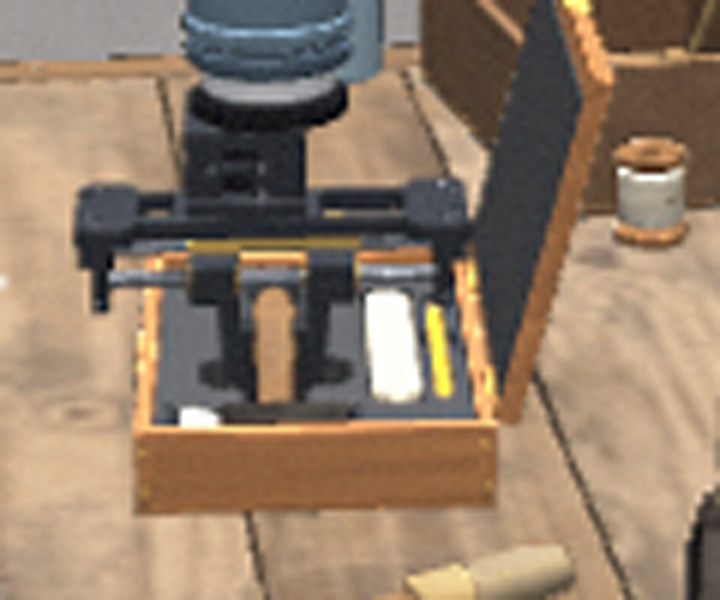

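Request:
drive_tool(deltas="0 0 0 0 1 0 5; 0 0 0 0 0.5 0 5; 0 0 0 0 0 0 5; 0 0 0 0 0 0 5")

```text
time_s: 16.4
eef_pos: [0.481, -0.0782, -0.0144]
eef_rot: [0.707, -0.706, 0.03, -0.031]
force: [-3.1, 1.3, 19.1]
opening: 0.0179
```

```bash
python3 -c "
from rel import *
rep()
im=robot.read_camera('wrist'); cv2.imwrite('pics/w14.png',im[:,:,::-1])"
```

```text
t 16.4 TCP in case x -17.9 y -35.3 z -14.4 mm yaw err deg -0.37 tilt [0.05 0.02] open 17.9 F [-3.1  1.3 19.1] M [0.23 0.75 0.08]
```

View pics/w14.png

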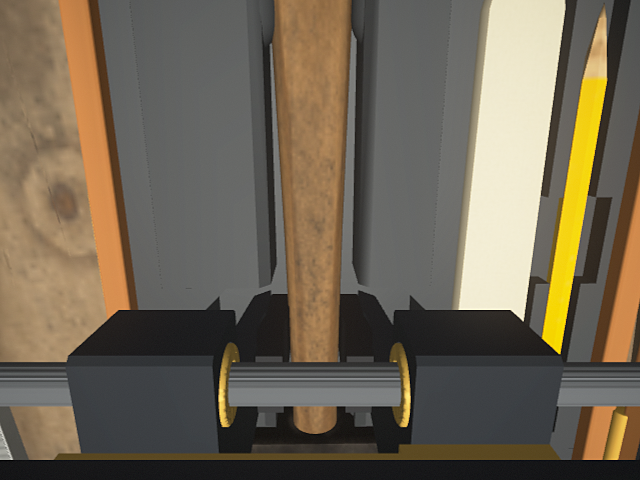

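Request:
drive_tool(deltas="0 0 0 0 -1 0 20; 0 0 0 0 0 0 26; 0 0 0 0 0 0 30; 0 0 0 0 0 0 30; 0 0 0 0 0 0 30; 0 0 0 0 -10 0 30; 0 0 0 0 -25 0 30; 0 0 0 0 -40 0 30; 0 0 0 0 -45 0 20; 0 0 0 0 -30 0 0", grip_force=10)

```text
time_s: 17.45
eef_pos: [0.4813, -0.0781, 0.1385]
eef_rot: [0.706, -0.706, 0.03, -0.032]
force: [1.3, 0.3, -0.2]
opening: 0.0158
```

```bash
python3 -c "
from rel import *
rep()
im=robot.read_camera('wrist'); cv2.imwrite('pics/w15.png',im[:,:,::-1])
im=robot.read_camera('side'); cv2.imwrite('pics/s15.png',cv2.resize(im[170:290,250:370,::-1],None,fx=5,fy=5,interpolation=cv2.INTER_CUBIC))"
```

```text
t 17.45 TCP in case x -17.6 y -35.3 z 138.5 mm yaw err deg -0.39 tilt [0.15 0.  ] open 15.8 F [ 1.3  0.3 -0.2] M [-0.06  0.01  0.02]
```

View pics/w15.png

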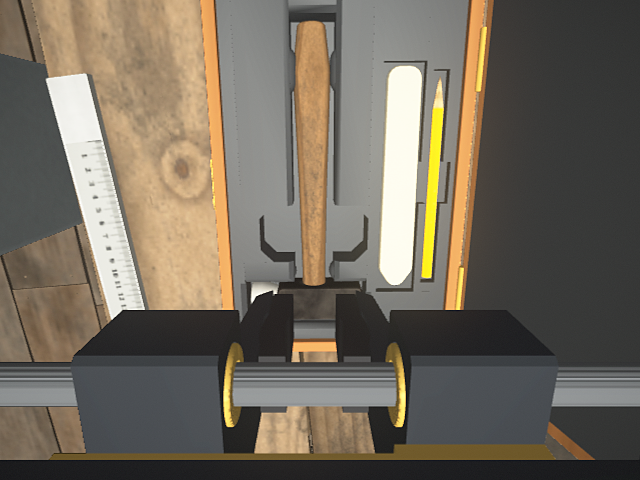

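View pics/s15.png

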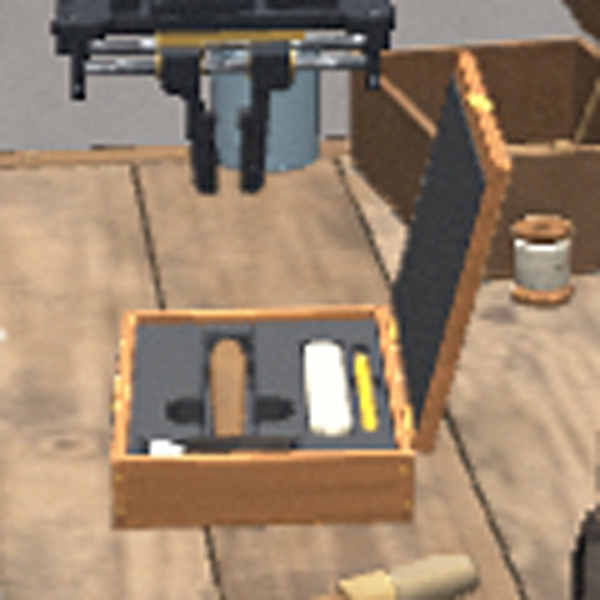

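Request:
drive_tool(deltas="0 0 0 -6 0 -26 0; 0 0 0 0 0 -26 0; 0 0 0 0 30 0 0; 0 0 0 0 40 0 0; 0 0 0 0 30 0 0; 0 0 0 0 16 0 0; 0 0 0 0 3 0 0; 0 0 0 0 0 0 0; 0 0 0 0 0 0 0", grip_force=20)

```text
time_s: 18.45
eef_pos: [0.4707, -0.1293, 0.0171]
eef_rot: [-0.706, 0.707, -0.03, 0.031]
force: [-0.2, -0.6, 0.5]
opening: 0.0003
```

```bash
python3 -c "
from rel import *
rep()
im=robot.read_camera('side'); cv2.imwrite('pics/s16.png',cv2.resize(im[170:290,250:370,::-1],None,fx=5,fy=5,interpolation=cv2.INTER_CUBIC))"
```

```text
t 18.45 TCP in case x -24.1 y -87.1 z 17.1 mm yaw err deg -0.36 tilt [ 0.06 -0.01] open 0.3 F [-0.2 -0.6  0.5] M [-0.08  0.11  0.03]
```

View pics/s16.png

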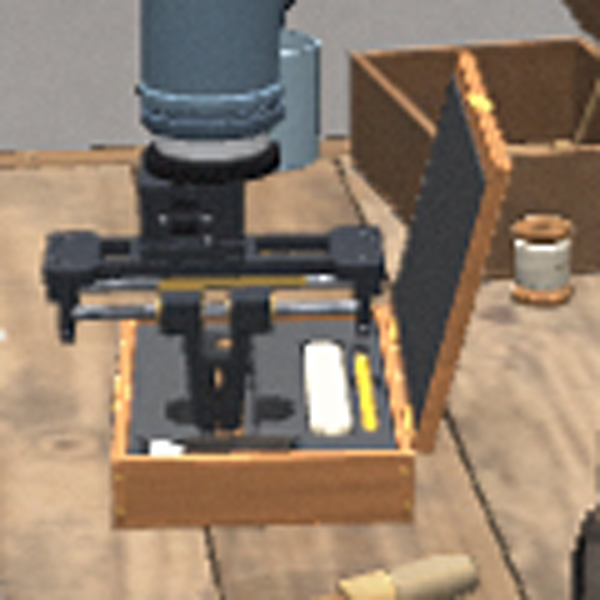

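Request:
drive_tool(deltas="0 0 0 0 2 0 0; 0 0 0 0 1.5 0 0; 0 0 0 0 0 0 0; 0 0 0 0 0 0 0")

```text
time_s: 18.9
eef_pos: [0.4702, -0.1291, 0.0129]
eef_rot: [0.706, -0.706, 0.031, -0.031]
force: [0.3, 0.8, 0.7]
opening: 0.0005
```

Request:
drive_tool(deltas="0 0 0 0 1.5 0 0; 0 0 0 0 1 0 0; 0 0 0 0 0 0 0; 0 0 0 0 0 0 0")

```text
time_s: 19.3
eef_pos: [0.4701, -0.1291, 0.0103]
eef_rot: [-0.706, 0.706, -0.031, 0.031]
force: [0.5, -0.3, -0.5]
opening: 0.0002
```

Request:
drive_tool(deltas="0 0 0 0 1 0 0; 0 0 0 0 1 0 0; 0 0 0 0 0 0 0; 0 0 0 0 0 0 0")

```text
time_s: 19.7
eef_pos: [0.4703, -0.1292, 0.0084]
eef_rot: [0.706, -0.706, 0.031, -0.031]
force: [-0.6, 0.2, 1.1]
opening: 0.0007
```

Request:
drive_tool(deltas="0 0 0 0 1 0 0; 0 0 0 0 1 0 0; 0 0 0 0 0 0 0; 0 0 0 0 0 0 0")

```text
time_s: 20.1
eef_pos: [0.4702, -0.1292, 0.008]
eef_rot: [0.707, -0.706, 0.031, -0.031]
force: [-6.9, 2.2, 28.6]
opening: 0.0002
```

Request:
drive_tool(deltas="0 0 0 0 -20 0 0; 0 0 0 0 -40 10 0; 0 0 0 2 0 38 0; 0 0 0 2 0 38 0; 0 0 0 2 0 38 0; 0 -8.2 0 0 0 38 0; 0 -8.2 0 0 0 0 0; 0 -8.2 0 0 0 0 0; 0 -8.2 0 0 0 0 0; 0 -8.2 0 0 0 0 0")

```text
time_s: 21.1
eef_pos: [0.49, 0.0319, 0.0662]
eef_rot: [-0.672, 0.672, 0.221, -0.221]
force: [-0.4, 0.1, -0.3]
opening: 0.0002
```

Request:
drive_tool(deltas="0 -8.2 0 0 0 0 0; 0 -8.2 0 0 0 0 0; 0 -8.2 0 0 0 0 0; 0 -8.2 0 0 0 0 0; 0 -8.2 0 0 0 0 0; 0 -8 0 0 0 0 0; 0 0 0 0 0 0 0; 0 0 0 0 0 0 0; 0 0 0 0 0 0 0")

```text
time_s: 22.0
eef_pos: [0.4901, 0.0317, 0.0663]
eef_rot: [-0.522, 0.522, 0.477, -0.477]
force: [-0.3, -0.7, -0.1]
opening: 0.0006
```

```bash
python3 -c "
from rel import *
rep(); print(robot.state()['q'].round(2))
im=robot.read_camera('wrist'); cv2.imwrite('pics/w17.png',im[:,:,::-1])
im=robot.read_camera('side'); cv2.imwrite('pics/s17.png',cv2.resize(im[150:290,250:370,::-1],None,fx=4.2,fy=4.2,interpolation=cv2.INTER_CUBIC))"
```

```text
t 22.0 TCP in case x -17.7 y 74.9 z 66.3 mm yaw err deg 89.49 tilt [-0.   -0.01] open 0.6 F [-0.3 -0.7 -0.1] M [ 0.06 -0.05 -0.01]
[-0.14  0.49 -0.03  2.05  0.02  0.6   1.31]
```

View pics/w17.png

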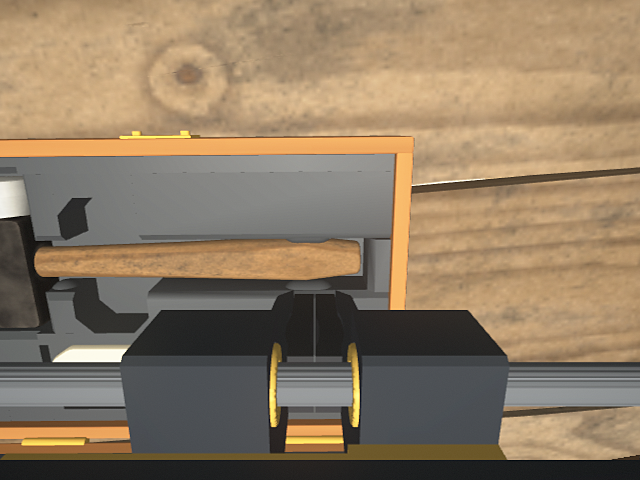

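View pics/s17.png

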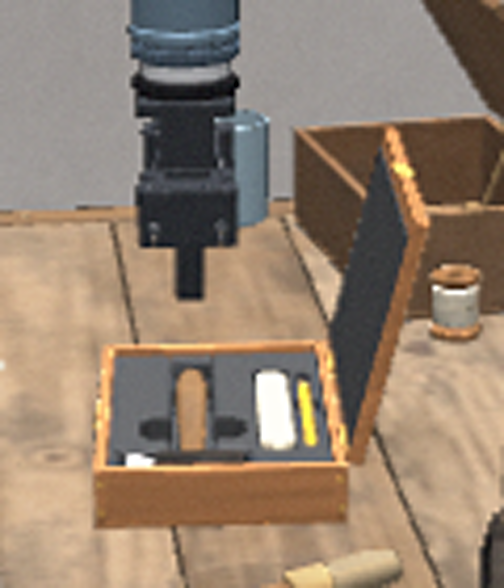

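Request:
drive_tool(deltas="0 0 0 0 20 0 0; 0 0 0 0 20 0 0; 0 0 0 0 10 0 0; 0 0 0 0 4 0 0; 0 0 0 0 2 0 0; 0 0 0 0 0 0 0; 0 0 0 0 0 0 0")

```text
time_s: 22.8
eef_pos: [0.4907, 0.0318, 0.0109]
eef_rot: [-0.521, 0.521, 0.478, -0.478]
force: [0.4, -0.4, 0.7]
opening: 0.0003
```

Request:
drive_tool(deltas="0 0 0 0 1.5 0 0; 0 0 0 0 1 0 0; 0 0 0 0 0 0 0; 0 0 0 0 0 0 0")

```text
time_s: 23.2
eef_pos: [0.4902, 0.0317, 0.0079]
eef_rot: [-0.521, 0.521, 0.478, -0.478]
force: [-0.2, -0.2, -0.4]
opening: 0.0006
```

Request:
drive_tool(deltas="0 0 0 0 1 0 0; 0 0 0 0 1 0 0; 0 0 0 0 0 0 0; 0 0 0 0 0 0 0")

```text
time_s: 23.6
eef_pos: [0.4901, 0.0317, 0.0058]
eef_rot: [0.521, -0.521, -0.478, 0.478]
force: [-1.0, -0.7, 1.2]
opening: 0.0007
```

Request:
drive_tool(deltas="0 0 0 0 1 0 0; 0 0 0 0 1 0 0; 0 0 0 0 0 0 0; 0 0 0 0 0 0 0")

```text
time_s: 24.0
eef_pos: [0.4904, 0.0318, 0.0049]
eef_rot: [-0.521, 0.521, 0.478, -0.478]
force: [-3.7, -0.1, 16.7]
opening: 0.0002
```

Request:
drive_tool(deltas="0 0 0 0 0.7 0 0; 0 0 0 0 0 0 0; 0 0 0 0 0 0 0")

```text
time_s: 24.3
eef_pos: [0.4905, 0.0318, 0.0047]
eef_rot: [-0.521, 0.521, 0.478, -0.478]
force: [-5.7, -0.6, 23.8]
opening: 0.0006
```

Request:
drive_tool(deltas="0 0 0 0 -10 0 0; 0 0 0 0 -30 0 0; 0 0 0 0 -45 0 0; 0 0 0 0 -45 0 0; 0 0 0 0 -40 0 0; 0 0 0 0 -20 -20 0; 0 0 0 0 0 0 0; 0 0 0 0 0 0 0; 0 0 0 0 0 0 0")

```text
time_s: 25.2
eef_pos: [0.5082, 0.0299, 0.1914]
eef_rot: [0.522, -0.52, -0.477, 0.479]
force: [-0.7, -0.3, -0.2]
opening: 0.0006
```

```bash
python3 - <<'E'
from rel import *
rep()
ct=cam("wrist"); im=robot.read_camera('wrist'); cv2.imwrite('pics/w18.png',im[:,:,::-1])
cs=lambda uv,z:(lambda p:(((p-o)@n*1e3).round(1),((p-o)@d*1e3).round(1)))(bp(ct,uv,z)[:2])
for c in ("wrist","top"):
  if c=="top": robot.read_camera("top"); ct=cam("top")
  for nm,z in {'hammer_head':.038,'hammer_butt':.035,'backing_hammer':.01,'lid_edge':.2}.items():
    for q in robot.spot_point(c,nm)[:1]: print(c,nm,q['conf'],q['uv'],cs(q['uv'],z))
im=robot.read_camera('side'); cv2.imwrite('pics/s18.png',cv2.resize(im[130:290,230:430,::-1],None,fx=3.7,fy=3.7,interpolation=cv2.INTER_CUBIC))
# lid angle from side+top lid_edge triangulation
ut=robot.spot_point("top","lid_edge"); us=robot.spot_point("side","lid_edge"); print(us[:2])
A=[];b=[]
for c,u in (("top",ut),("side",us)):
    K,T=cam(c); uv=u[0]['uv']; dd=T[:3,:3]@np.array([(uv[0]-K[2])/K[0],(uv[1]-K[3])/K[1],1]); dd/=np.linalg.norm(dd); P=np.eye(3)-np.outer(dd,dd); A.append(P); b.append(P@T[:3,3])
X=np.linalg.lstsq(np.vstack(A),np.hstack(b),rcond=None)[0]; print('edge',X,(X[:2]-o)@n,(X[:2]-o)@d)
# side predictions for candidate angles
for a in (1.6,1.7,1.8,1.9):
    p=o+n*(.084-.172*np.cos(a)+.005*np.sin(a)); print(a,proj(cam('side'),[p[0],p[1],.0425+.172*np.sin(a)+.005*np.cos(a)]),proj(cam('top'),[p[0],p[1],.0425+.172*np.sin(a)]))
E
```

```text
t 25.2 TCP in case x 0.6 y 74.6 z 191.4 mm yaw err deg 89.65 tilt [-0.2  -0.02] open 0.6 F [-0.7 -0.3 -0.2] M [ 0.03  0.06 -0.02]
wrist hammer_head 0.62 [110.8, 191.8] (np.float64(-23.3), np.float64(-87.6))
wrist hammer_butt 0.9 [312.8, 198.3] (np.float64(-16.6), np.float64(74.0))
wrist backing_hammer 0.86 [225.4, 185.9] (np.float64(-24.0), np.float64(-1.6))
top hammer_head 0.78 [362.7, 293.6] (np.float64(-36.2), np.float64(-84.1))
top hammer_butt 0.83 [297.5, 267.4] (np.float64(-25.7), np.float64(76.6))
top backing_hammer 0.78 [326.3, 281.4] (np.float64(-32.1), np.float64(4.0))
top lid_edge 0.96 [356.4, 194.7] (np.float64(127.3), np.float64(-4.3))
[{'uv': [347.6, 190.7], 'conf': 0.89}]
edge [ 0.63197472 -0.05929477  0.20633522] 0.13105240212667815 -0.00439906988144961
1.6 [[332.79133557 188.53476609]] [[349.8095895  206.90994834]]
1.7 [[338.7193878  189.05048373]] [[352.38976567 199.24478587]]
1.8 [[344.54011357 190.13623627]] [[354.83337513 192.0808812 ]]
1.9 [[350.19002108 191.77844178]] [[357.10625584 185.51611149]]
```

View pics/w18.png

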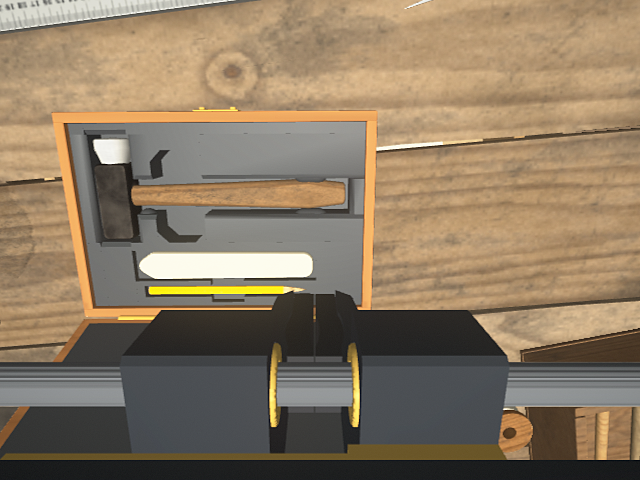

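View pics/s18.png

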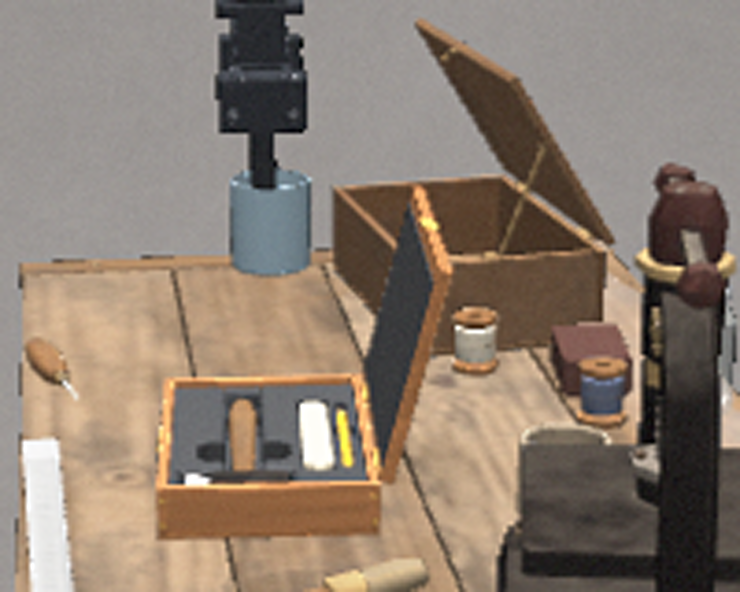

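Request:
drive_tool(deltas="0 0 0 0 -25 0 0; 0 0 0 -5 -20 -10 0; 0 0 0 -15 0 -30 0; 0 0 0 -20 0 -40 0; 0 0 0 -20 0 -40 0; 0 0 0 -15 0 -30 0; 0 0 0 0 0 -10 0; 0 0 0 0 0 0 0; 0 0 0 0 0 0 0")

```text
time_s: 26.75
eef_pos: [0.6621, -0.0571, 0.2379]
eef_rot: [0.521, -0.52, -0.478, 0.478]
force: [-0.1, 0.4, 0.0]
opening: 0.0003
```

```bash
python3 -c "
from rel import *
rep(); print(robot.state()['q'].round(2))
im=robot.read_camera('wrist'); cv2.imwrite('pics/w19.png',im[:,:,::-1])
im=robot.read_camera('side'); cv2.imwrite('pics/s19.png',cv2.resize(im[90:290,230:430,::-1],None,fx=3,fy=3,interpolation=cv2.INTER_CUBIC))"
```

```text
t 26.75 TCP in case x 160.9 y 0.2 z 237.9 mm yaw err deg 89.72 tilt [-0.06  0.05] open 0.3 F [-0.1  0.4  0. ] M [ 0.   -0.01 -0.01]
[-0.    0.54  0.03  1.47 -0.02  1.14  1.52]
```

View pics/s19.png

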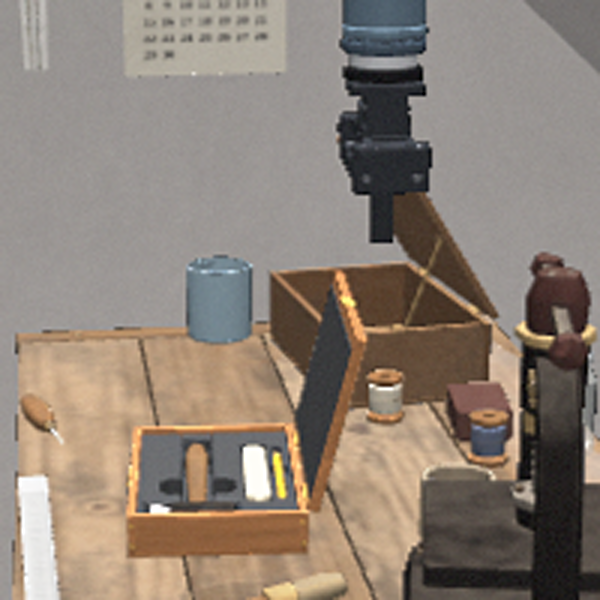

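View pics/w19.png

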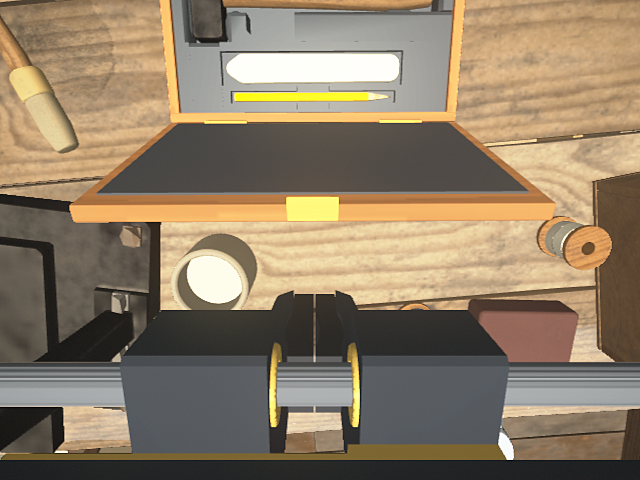

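Request:
drive_tool(deltas="0 0 0 0 20 0 0; 0 0 0 0 30 0 0; 0 0 0 0 20 0 0; 0 0 0 0 10 0 0; 0 0 0 0 0 5 0; 0 0 0 0 0 10 0; 0 0 0 0 0 10 0; 0 0 0 0 0 10 0; 0 0 0 0 0 10 0; 0 0 0 0 0 13 0")

```text
time_s: 27.85
eef_pos: [0.605, -0.0535, 0.1589]
eef_rot: [-0.521, 0.522, 0.478, -0.478]
force: [2.5, -0.3, 2.4]
opening: 0.0004
```

```bash
python3 -c "
from rel import *
rep()
im=robot.read_camera('side'); cv2.imwrite('pics/s20.png',cv2.resize(im[90:290,230:430,::-1],None,fx=3,fy=3,interpolation=cv2.INTER_CUBIC))"
```

```text
t 27.85 TCP in case x 103.7 y -0.8 z 158.9 mm yaw err deg 89.65 tilt [ 0.1  -0.01] open 0.4 F [ 2.5 -0.3  2.4] M [-0.12 -0.5   0.07]
```

View pics/s20.png

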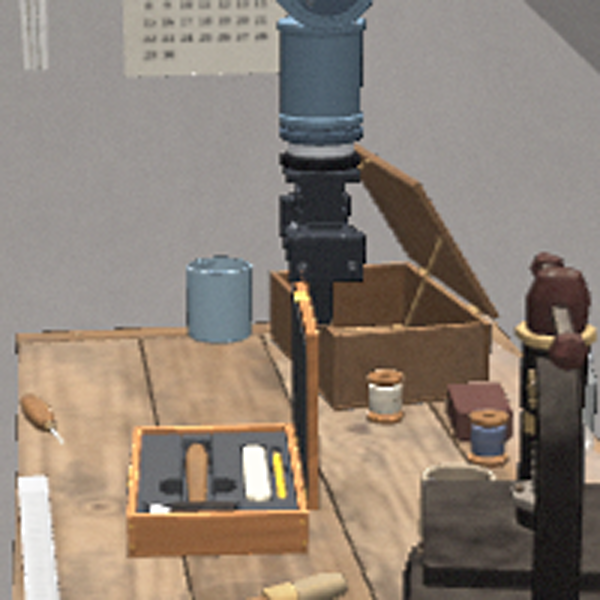

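Request:
drive_tool(deltas="0 0 0 0 0 13 0; 0 0 0 0 0 13 0; 0 0 0 0 0 13 0; 0 0 0 0 3 12 0; 0 0 0 0 4 13 0; 0 0 0 0 6 12 0; 0 0 0 0 7 11 0; 0 0 0 0 7 11 0; 0 0 0 0 7 11 0")

```text
time_s: 28.8
eef_pos: [0.4958, -0.0442, 0.124]
eef_rot: [-0.521, 0.521, 0.478, -0.478]
force: [2.0, 0.1, -0.3]
opening: 0.0003
```

```bash
python3 -c "
from rel import *
rep()
im=robot.read_camera('side'); cv2.imwrite('pics/s21.png',cv2.resize(im[90:290,230:430,::-1],None,fx=3,fy=3,interpolation=cv2.INTER_CUBIC))"
```

```text
t 28.8 TCP in case x -5.9 y -0.2 z 124.0 mm yaw err deg 89.64 tilt [-0.   -0.01] open 0.3 F [ 2.   0.1 -0.3] M [-0.01 -0.37 -0.03]
```

View pics/s21.png

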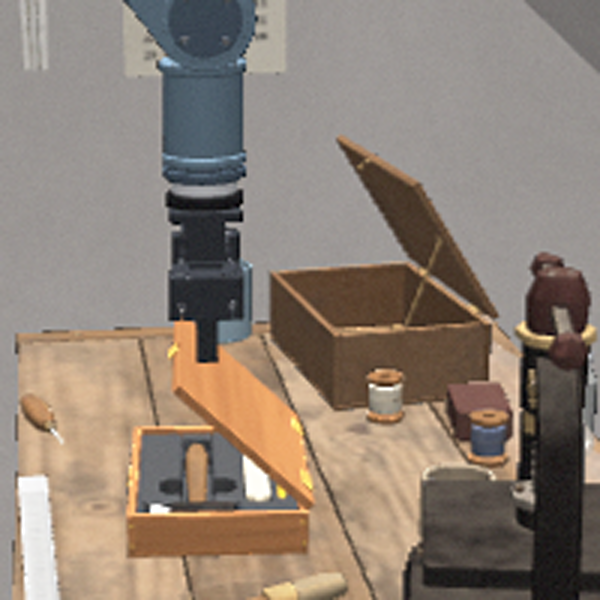

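Request:
drive_tool(deltas="0 0 0 0 9 9 0; 0 0 0 0 9 9 0; 0 0 0 0 10 8 0; 0 0 0 0 11 6 0; 0 0 0 0 12 6 0; 0 0 0 0 12 5 0; 0 0 0 0 10 3 0; 0 0 0 0 10 2 0; 0 0 0 0 8 2 0; 0 0 0 0 0 0 0")

```text
time_s: 29.85
eef_pos: [0.4457, -0.0397, 0.032]
eef_rot: [0.522, -0.521, -0.477, 0.479]
force: [-1.0, -0.9, 0.5]
opening: 0.0006
```

```bash
python3 -c "
from rel import *
rep()
im=robot.read_camera('side'); cv2.imwrite('pics/s22.png',cv2.resize(im[90:290,230:430,::-1],None,fx=3,fy=3,interpolation=cv2.INTER_CUBIC))"
```

```text
t 29.85 TCP in case x -56.2 y 0.2 z 32.0 mm yaw err deg 89.65 tilt [-0.13  0.  ] open 0.6 F [-1.  -0.9  0.5] M [ 0.02 -0.06  0.03]
```

View pics/s22.png

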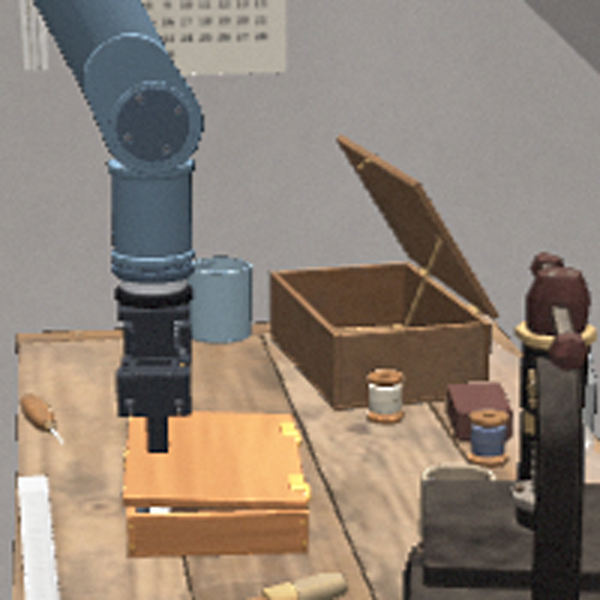

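Request:
drive_tool(deltas="0 0 0 0 4 1 0; 0 0 0 0 3 0 0; 0 0 0 0 2 0 0; 0 0 0 0 1 0 0; 0 0 0 0 0 0 0; 0 0 0 0 0 0 0")

```text
time_s: 30.5
eef_pos: [0.4459, -0.0397, 0.0235]
eef_rot: [-0.521, 0.521, 0.478, -0.478]
force: [-1.3, -0.1, 7.4]
opening: 0.0007
```

Request:
drive_tool(deltas="0 0 0 0 1 0 0; 0 0 0 0 0 0 0; 0 0 0 0 0 0 0")

```text
time_s: 30.8
eef_pos: [0.446, -0.0396, 0.0234]
eef_rot: [-0.521, 0.521, 0.478, -0.478]
force: [-4.9, 0.2, 21.7]
opening: 0.0002
```

Request:
drive_tool(deltas="0 0 0 0 -10 0 0; 0 0 0 0 -30 0 0; 0 0 0 0 -40 0 0; 0 0 0 0 -40 0 0; 0 0 0 0 -40 0 0; 0 0 0 0 -20 0 0; 0 0 0 0 0 0 0; 0 0 0 0 0 0 0; 0 0 0 0 0 0 0")

```text
time_s: 31.7
eef_pos: [0.4448, -0.0397, 0.201]
eef_rot: [0.522, -0.521, -0.477, 0.479]
force: [0.9, -0.0, 0.0]
opening: 0.0003
```

```bash
python3 - <<'E'
from rel import *
rep()
im=robot.read_camera('side'); v=cv2.resize(im[170:290,230:370,::-1],None,fx=5,fy=5,interpolation=cv2.INTER_CUBIC); ct=cam('side')
for a,col in ((0,(0,255,0)),(.05,(0,0,255))):
    P=[]
    for y in (-.123,.123):
        for dd in (.172,0):
            p=o+n*(.084-dd*np.cos(a))+d*y; P.append([*p,.0425+dd*np.sin(a)])
    q=((proj(ct,np.array(P)[[0,1,3,2,0]])-[230,170]+.5)*5).astype(int); cv2.polylines(v,[q.reshape(-1,1,2)],False,col,1)
cv2.imwrite('pics/s23.png',v)
ct=cam('wrist');im=robot.read_camera('wrist'); cv2.imwrite('pics/w23.png',im[:,:,::-1])
for z in(.0525,):
  for q in robot.spot_point('wrist','lid_edge')[:1]: print(q, (bp(ct,q['uv'],.0475)[:2]-o)@n)
robot.read_camera('top')
for nm in ('glue_pot','thread_spool_1','glue_brush_1'): 
    q=robot.spot_point('top',nm)[:1]; print(nm,q and (q[0]['conf'],q[0]['uv'],bp(cam('top'),q[0]['uv'],0).round(3)))
E
```

```text
t 31.7 TCP in case x -57.1 y 0.2 z 201.0 mm yaw err deg 89.65 tilt [-0.13 -0.  ] open 0.3 F [ 0.9 -0.   0. ] M [ 0.04 -0.06  0.03]
{'uv': [311.3, 183.5], 'conf': 0.91} -0.08640646833308037
glue_pot (0.91, [399.4, 194.1], array([ 0.727, -0.162,  0.   ]))
thread_spool_1 (0.74, [260.8, 164.0], array([0.722, 0.194, 0.   ]))
glue_brush_1 (0.55, [442.3, 302.9], array([ 0.487, -0.314,  0.   ]))
```

View pics/s23.png

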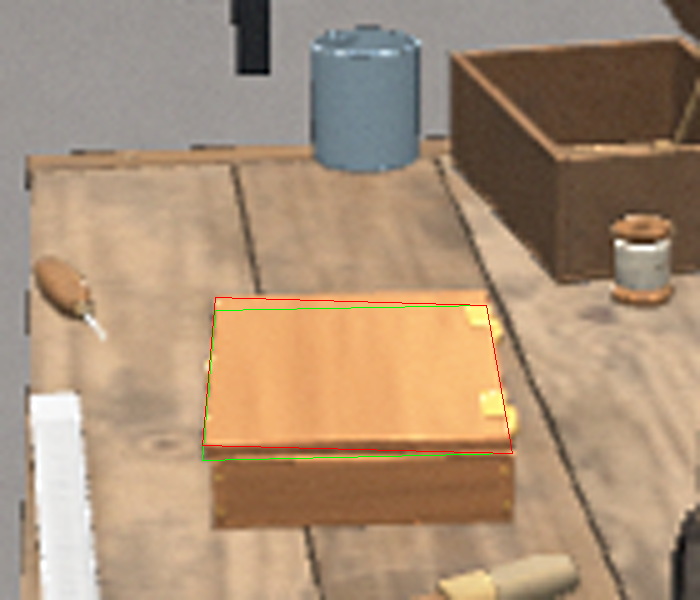

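View pics/w23.png

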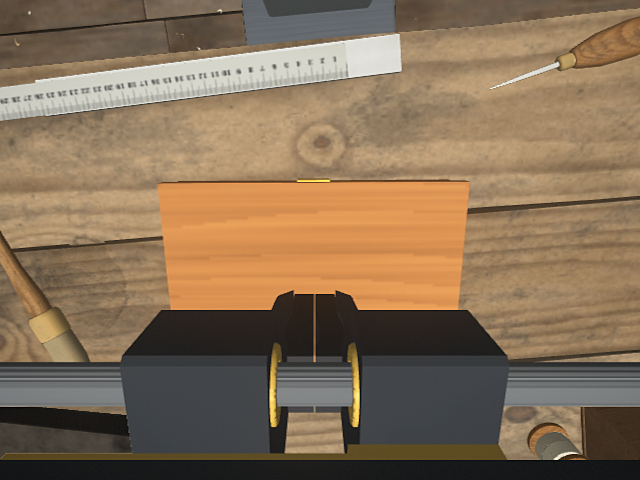

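```bash
python3 -c "
from rig import robot
print(robot.sign_off(), robot.state()['time_s'])"
```

```text
the job is handed in; nothing more can be done
the job is handed in; nothing more can be done
```

The hammer is in its pocket, pressed home at head and handle, and the lid is closed. I handed the job in at about 32 s of the 70 s allowed. The sign-off gives no verdict, so this rests on my own checks.

**What I did:** I gripped the hammer by its handle near the centre of mass and lowered it into the pocket head first. I pressed it down while still holding it, then pressed the head to about 29 N and the butt to about 24 N with closed fingers. I swung the lid shut from behind and pressed it until it stopped hard at about 22 N.

**Last checks:**
- **Hammer position:** The wrist camera put the hammer's origin about 1.6 mm from the pocket point. The head and butt were also within about 2 mm of their places, before the lid was closed.
- **Heights:** The head, butt and lid stopped the fingers at heights that match home and shut to within about 1 mm. For the lid that is about 0.005 rad.
- **Lid and bystanders:** The side picture shows the lid flush on the case. The glue pot, spool and brush are within about 10 mm of where they first measured, which is about the detection error, and nothing touched them.

**What disagreed:**
- **Finger length:** The fingertips end about 30 mm short of the reported TCP, though the notes put the TCP at the very end of the fingers. My first grasp closed above the handle without touching it. I went lower and gripped on the second try. The 30 mm figure assumes the head was home when I pressed it.
- **Top camera:** It placed the hammer 4 to 13 mm away from where the wrist camera did, and it was also about 6 mm off on the pocket itself. I trusted the wrist camera, which matched the known sizes.

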